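# Turn the guarded trimmer of a pump controller to its end stop

### The job

Take the orange-handled key out of its blue stand, put its blade down through the round guard opening on top of the white pump controller, feel for the slot of the sunken red trimmer and turn it clockwise (seen from above) all the way to its end stop. Press lightly, turn gently and do not force it past the stop. Then put the key back upright in its stand, all the way down, and leave everything else where it is.

Things in the scene. Friction and masses are not known exactly. Their poses are not given: they have to be found in the camera images.
- key: Loose 90 g key. Orange handle 36 mm (key x) by 16 mm (key y: grip it across this), from 6 to 52 mm above the origin. Under it a steel collar, 34 mm diameter, 6 mm thick; origin on the axis at the collar's underside, z up. Below: shaft of 12 mm diameter with a flat blade at its end (see key_tip). Hangs upright in the stand at the start, yaw within 0.5 rad of the world's. Half a turn looks the same.
- key_tip (a point): Middle of the lower end of the key's blade, 68 mm below the key's origin on its axis. The blade is the last 8 mm: 16 mm long along key x (like the handle's width), 4 mm thick along key y.
- key_stand: Blue block 64 x 64 mm on a dark 84 x 84 x 8 mm foot, fixed to the bench, 80 mm high in all. Origin on the bench under its centre. In the middle of its top a round vertical hole, 23 mm diameter with a 3 mm chamfer, 71 mm deep; the key hangs in it, collar on the stand's top, with its origin 80 mm above the stand's.
- controller: White box, 150 (x) by 140 (y) by 80 mm high, fixed to the bench; origin on the bench under its centre, x towards its back. The sunken red trimmer is part of it.
- guard_opening (a point): Centre of the guard opening, 22 mm diameter, at the top face of the 4 mm thick, 70 x 70 mm aluminium guard plate on the controller: 84 mm above the bench, 15 mm in front of the controller's centre. Axes like the controller's. Below it is a 48 mm wide square well with the trimmer in its middle, on the opening's axis.
- trimmer_top (a point): Centre of the unpressed trimmer's top, 34 mm below guard_opening; axes like the controller's, fixed, not turning. Red, 29 mm diameter, straight slot across its top, 7 mm wide, 7 mm deep. It is sprung: pressed down it yields 6 mm (2 N at first, 7 N at the end, then hard). The blade drops in only within about 0.18 rad of the slot; till then it rides on top; once in, the pressing force vanishes.
- trimmer (a joint): Turn of the trimmer, rad, growing clockwise seen from above; 0 to 0.2 at the start, 0.8 at the end stop. Friction 0.04 N m; over 0.15 N m at the stop risks damage. Its mounting angle varies and is not told: at the start the slot points somewhere between 0.75 rad counter-clockwise and 0.05 rad clockwise (from above) of the controller's x axis. Blade play in the slot: about 0.18 rad each way.
- amber_bottle: Bystander: brown reagent bottle, 47 mm diameter, 85 mm high; origin under its centre.
- rack: Bystander: green tube rack, 52 x 105 x 52 mm; origin under its centre.
- tips: Bystander: blue pipette tip box with a clear lid, 78 x 118 x 70 mm; origin under its centre.
- dish: Bystander: petri dish, 60 mm diameter, 15 mm high; origin under its centre.
- carton: Bystander: small white cuvette carton, 62 x 62 x 42 mm; origin under its centre.
- pen: Bystander: black marker, 14 x 144 x 15 mm, lying; origin under its centre.
- tape: Bystander: roll of green tape, 60 mm diameter, 19 mm high; origin under its centre.

How it is judged:
On the way, in this order (a step that is already met when the one before it is completed fails the run):
1. the key has been lifted out of its stand, its tip above the stand's top (height (world z) of key_tip above 0.085 m), for 0.1 s.
2. with the key's blade down through the guard opening, the trimmer has been turned to its end stop (to within 0.05 rad) (value of joint trimmer above 0.75 rad and z of key_tip in the frame of guard_opening below -0.03 m and horizontal distance between key_tip and guard_opening below 0.011 m), for 0.2 s.
At the end, for the whole second after the job is handed in: The trimmer stands at its end stop (to within 0.06 rad) and the key hangs at rest, upright (to 0.1 rad) in the hole of its stand with its collar down on the stand's top (to 4 mm) (value of joint trimmer above 0.74 rad and z of key in the frame of key_stand between 0.076 and 0.084 m and horizontal distance between key and key_stand below 0.009 m and angle between key's own z axis and vertical below 0.1 rad and linear speed of key below 0.02 m/s); the robot touches nothing.
It fails at once if the key is pressed, jammed or forced against the controller, its guard or its trimmer: contact forces of more than 50 N in all (at the stop this is a turning moment of about 0.2 N m) (contact force between key and controller above 50 N).
It fails at once if the arm or fingers push on the controller with more than 5 N (contact force between any of the arm, the fingers and controller above 5 N).
It fails at once if a bystander is moved by more than 20 mm (distance of any of amber_bottle, rack, tips, dish, carton, pen, tape from where it was at the start of the episode above 0.02 m).
It also fails if it takes over 67 s, if anything falls off the work surface, if the arm or the gripper's body presses on something with over 40 N, if the wrist force passes 120 N, or if a joint passes its speed limit or range.

### The arm

A 6-joint arm with a two-finger parallel gripper is mounted at the origin on a cart in front of the work surface, level with it; the furniture and walls round the work are solid. World frame = base frame: x ahead of the robot, y to its left, z up, the work surface at z = 0. Lengths are in m, angles in rad, forces in N, time in s.
With the tool pointing down it reaches from about 0.35 to 0.775 m from the base axis. Payload 5.5 kg.
Tool frame: the origin (TCP) lies between the finger pads; the fingertips stand 22 mm ahead of it and the grasp point (between the pads) lies 3 mm ahead of it (env.finger_overhang is the distance from the TCP to the fingertips, in m); y points along the fingers, x is the direction in which the jaws open and shut, and the axes are right-handed (so a half turn about y gives the same grasp; the last joint's range is limited). The gripper opens to 85 mm and grips with 20 to 120 N. Pads are 22 mm wide; open, the fingers measure 114 mm over their backs; the gripper's body (76 mm by 85 mm) begins 54 mm behind the grasp point. The pads swing forward as they close: fully open they stand 13 mm farther back than shut.
Start: joints at [-1.32, 0.313, 0.046, 1.304, 0, 1.431], TCP at [0.219, -0.532, 0.253] pointing down, gripper open.
Joint ranges: [-2.76, 2.76], [-0.86, 1.69], [-1.03, 1.26], [-2.2, 2.34], [-1.47, 1.5], [-3.14, 3.14]. Speed limits (rad/s): [2.57, 2.57, 3.14, 3.14, 3.14, 3.14].

### API

Orientations are given as a unit quaternion [w, x, y, z].
In Python, from workcell import monitor, cams, job, env gives the robot as it stands.
- The arm moves only by the tool drive_tool, never from a script. Its argument "plan" is text: rows parted by semicolons, each of 7 numbers parted by spaces: the opening, from -1 (shut) to 1 (fully open), then the shift along the tool's x, y, z in mm, then the turn, a rotation vector about the tool's x, y, z in degrees. In form: gripper x y z rx ry rz; .... A call has 1 to 8 rows; each row shifts and turns the pose as measured when the row begins, along the tool's axes as they then stand; what a row does not reach is not made up. A row lasts 1/8 s, in which the tool goes at most 62.5 mm and 10.7 degrees, less where a joint would pass 70% of its speed; a pose out of reach is approached as far as the arm can. A call is refused whole if a number of a shift passes 62.5 or a number of a turn 10.7, either way. A call with a gripper value outside its range is refused whole. The fingers move at their own pace and stop on an object; "grip_force" is the grip in N (left out, the last holds). Time passes only in rows, so rows that do not move let the fingers close. It gives the time, the measured TCP pose, the force and the opening at its end, in the units of the state.
- monitor.get_state(): the state, without advancing time (a new reading comes with each control period).
- cams.read_camera(name): name is "scene" or "side" or "wrist"; returns (picture, depth): 400x640x3 uint8, red, green, blue; 400x640 float32, m along the optical axis (not along the pixel's ray), 0 where there is no reading.
- cams.calibration(name): a dict with "fx", "fy", "cx", "cy" (pixels), "R" (3x3) and "t" (3): a world point X has camera coordinates R X + t. Camera axes: x right, y down, z forward; pixel columns grow to the right and rows downward; lengths in m; the calibration is good to about 2 mm. A picture is of the moment at which its call begins: read the wrist's pose just before it. calibration takes no time and is no camera call; for the wrist camera it gives the pose at the moment of the call.
- job.hand_in(): hands the job in, once; it reports no verdict.
The state is a dict: "clock": time; "joint_pos": joint angles; "qvel": joint speeds; "tau": joint torques, N m; "tcp_pos": TCP position; "orientation": TCP orientation; "wrist_force": force on the tool from outside, world axes, zero at the start; "ft_torque": the same for the moment, N m; "finger_gap": finger opening in m.
Only numpy, scipy, OpenCV 4.12 (cv2) and the standard library are available. Lean on these libraries where they do the work, as an engineer would, in place of code of your own. Each camera call takes 0.05 s, during which the arm holds its last target.

## Working session

There is one attempt and no reset: what is moved stays moved. The work goes in short steps, Python scripts to look and compute and a tool call to move; the robot and the scene stay as the last step left them, time stands still between calls to the robot, and variables do not carry over. Pictures are saved under pics/ and viewed, and the job is handed in when it is done.

Besides the shell and the picture viewer there is one more tool, called after "Emit:" by a JSON object that holds its "api" and its "payload", one argument or row to a line. drive_tool: Moves the arm, as the interface text tells. Its arguments: {"type":"object","properties":{"plan":{"type":"string"},"grip_force":{"type":"number"}},"required":["plan"]}

```bash
ls; mkdir -p pics; python3 - <<'E'
from workcell import monitor, cams, job, env
import cv2
s=monitor.get_state();print(s, env.finger_overhang)
for n in ["scene","side","wrist"]:
    im,d=cams.read_camera(n);cv2.imwrite(f"pics/{n}0.png",im[:,:,::-1]);
    import numpy as np
    np.savez(f"/tmp/{n}0.npz",im=im,d=d,**cams.calibration(n)); print(n,cams.calibration(n))
E
```

```text
pics
{'clock': 0.0, 'joint_pos': array([-1.31962070e+00,  3.14021148e-01,  4.49968214e-02,  1.30358508e+00,
        6.77581733e-06,  1.43120072e+00]), 'qvel': array([-0.00112054,  0.00023145, -0.00088789, -0.00060634, -0.00093643,
       -0.00041019]), 'tau': array([-9.53018025e-04, -4.80625784e+01,  2.98532850e+01,  1.92800938e-02,
       -1.55814942e-04, -3.33930046e-06]), 'tcp_pos': array([ 0.21889916, -0.53120985,  0.25240431]), 'orientation': array([ 0.58798769, -0.58712954,  0.39389011, -0.39293762]), 'wrist_force': array([-0.46141563, -0.07570634,  0.13288161]), 'ft_torque': array([ 0.01456129, -0.01846915,  0.0513884 ]), 'finger_gap': 0.08483930083294441} 0.022
scene {'fx': 436.7306311819437, 'fy': 436.7306311819437, 'cx': 316.978718030623, 'cy': 206.72121863621084, 'R': array([[ 0.59060417, -0.80689237, -0.01055552],
       [-0.42659466, -0.30108879, -0.85285552],
       [ 0.68498446,  0.50820296, -0.52204027]]), 't': array([-0.38644163,  0.28287466,  1.24110107])}
side {'fx': 483.7603452231597, 'fy': 483.7603452231597, 'cx': 323.1686699763931, 'cy': 200.0325737753015, 'R': array([[-0.99969585,  0.00783993,  0.02338255],
       [-0.01895694,  0.36217542, -0.93191716],
       [-0.01577476, -0.93207698, -0.36191664]]), 't': array([0.5291911 , 0.11163005, 1.72594565])}
wrist {'fx': 325.2133596007824, 'fy': 325.2133596007824, 'cx': 320.625427249702, 'cy': 198.73666028610265, 'R': array([[ 0.38185209, -0.92422208, -0.00158992],
       [-0.87810252, -0.36333288,  0.31132809],
       [-0.28831397, -0.11748517, -0.95030116]]), 't': array([-0.57387815, -0.04110491,  0.37968474])}
```

View pics/scene0.png

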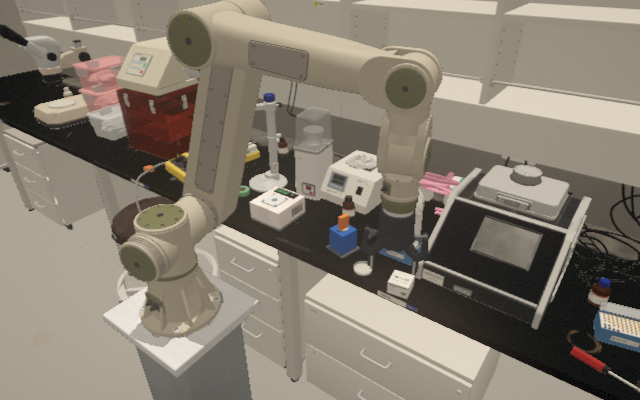

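View pics/side0.png

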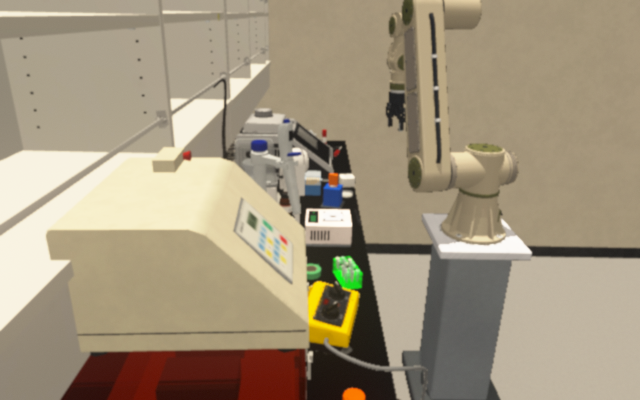

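View pics/wrist0.png

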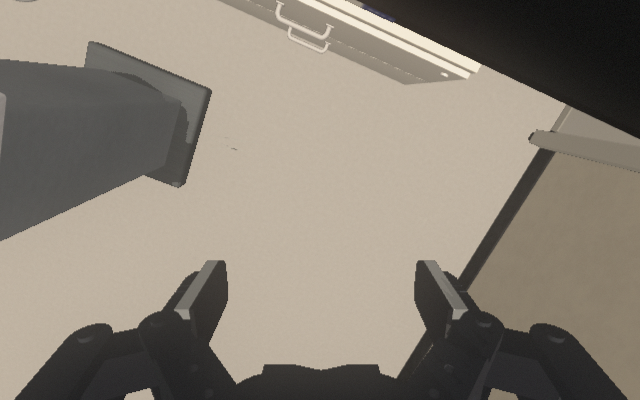

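```bash
cat > h.py <<'E'
import numpy as np, cv2
from workcell import monitor, cams, job, env
from scipy.spatial.transform import Rotation as Rot
def cap(n,tag):
    c=cams.calibration(n); im,d=cams.read_camera(n)
    cv2.imwrite(f"pics/{n}{tag}.png",im[:,:,::-1]); np.savez(f"/tmp/{n}{tag}.npz",im=im,d=d,**c); return im,d,c
def load(n,tag):
    z=np.load(f"/tmp/{n}{tag}.npz"); return z['im'],z['d'],{k:z[k] for k in('fx','fy','cx','cy','R','t')}
def pts(c,u,v,z):
    u=np.asarray(u,float);v=np.asarray(v,float)
    X=np.stack([(u-c['cx'])/c['fx']*z,(v-c['cy'])/c['fy']*z,z],-1)
    return (X-c['t'])@c['R']
def onplane(c,u,v,h):
    d=pts(c,u,v,np.ones(np.shape(u)));o=-c['R'].T@c['t'];r=d-o
    return o+r*((h-o[2])/r[...,2])[...,None]
def proj(c,X):
    q=np.asarray(X)@c['R'].T+c['t'];return np.stack([c['fx']*q[...,0]/q[...,2]+c['cx'],c['fy']*q[...,1]/q[...,2]+c['cy']],-1)
def pose():
    s=monitor.get_state(); w,x,y,z=s['orientation']; return s,Rot.from_quat([x,y,z,w]).as_matrix()
E
python3 - <<'E'
from h import *
im,d,c=load('scene','0')
hsv=cv2.cvtColor(im,cv2.COLOR_RGB2HSV)
v,u=np.mgrid[:400,:640]
P=pts(c,u,v,d.astype(float))
def rep(name,m,zmin=-.1):
    m=m&(d>0); q=P[m]; print(name,m.sum(),np.percentile(q,[2,50,98],axis=0).round(3).tolist())
box=(u>310)&(u<370)&(v>205)&(v<265)
rep('orange',box&(hsv[...,0]<18)&(hsv[...,1]>180)&(hsv[...,2]>120))
b=box&(hsv[...,0]>100)&(hsv[...,0]<125)&(hsv[...,1]>150)&(hsv[...,2]>60)
rep('blue',b); rep('bluetop',b&(P[...,2]>.075))
bw=(u>240)&(u<310)&(v>180)&(v<235)&(P[...,2]>.07)&(P[...,2]<.095)
rep('ctop',bw)
m=bw.astype(np.uint8);ct=P[bw][:,:2].astype(np.float32);print(cv2.minAreaRect(ct))
cr=cv2.resize(im[170:320,230:430],None,fx=4,fy=4,interpolation=cv2.INTER_CUBIC);cv2.imwrite('pics/crop0.png',cr[:,:,::-1])
E
```

```text
Traceback (most recent call last):
IndexError: index -1 is out of bounds for axis 0 with size 0
```

```bash
python3 - <<'E'
from h import *
im,d,c=load('scene','0')
hsv=cv2.cvtColor(im,cv2.COLOR_RGB2HSV)
print((d>0).mean(), d[238,343],d[222,344],hsv[222,344],hsv[238,343])
v,u=np.mgrid[:400,:640]
P=pts(c,u,v,d.astype(float))
def rep(name,m):
    print(name,m.sum());m=m&(d>0); q=P[m]
    if len(q): print(name,m.sum(),np.percentile(q,[2,50,98],axis=0).round(3).tolist())
box=(u>310)&(u<370)&(v>205)&(v<265)
rep('orange',box&(hsv[...,0]<20)&(hsv[...,1]>180)&(hsv[...,2]>90))
b=box&(hsv[...,0]>100)&(hsv[...,0]<125)&(hsv[...,1]>150)&(hsv[...,2]>60)
rep('blue',b); rep('bluetop',b&(P[...,2]>.075))
bw=(u>240)&(u<310)&(v>180)&(v<235)&(P[...,2]>.07)&(P[...,2]<.095)
rep('ctop',bw)
ct=P[bw&(d>0)][:,:2].astype(np.float32);print(len(ct) and cv2.minAreaRect(ct))
cr=cv2.resize(im[170:320,230:430],None,fx=4,fy=4,interpolation=cv2.INTER_CUBIC);cv2.imwrite('pics/crop0.png',cr[:,:,::-1])
E
```

```text
0.9958515625 1.393579 1.4027586 [ 11 164 151] [110 127 104]
orange 0
blue 65
blue 65 [[0.46, -0.254, 0.077], [0.485, -0.241, 0.08], [0.517, -0.191, 0.083]]
bluetop 65
bluetop 65 [[0.46, -0.254, 0.077], [0.485, -0.241, 0.08], [0.517, -0.191, 0.083]]
ctop 909
ctop 909 [[0.441, 0.012, 0.071], [0.508, 0.073, 0.08], [0.682, 0.149, 0.086]]
((0.5663541555404663, 0.0809427797794342), (0.14612822234630585, 0.25707635283470154), 89.39202880859375)
```

View pics/crop0.png

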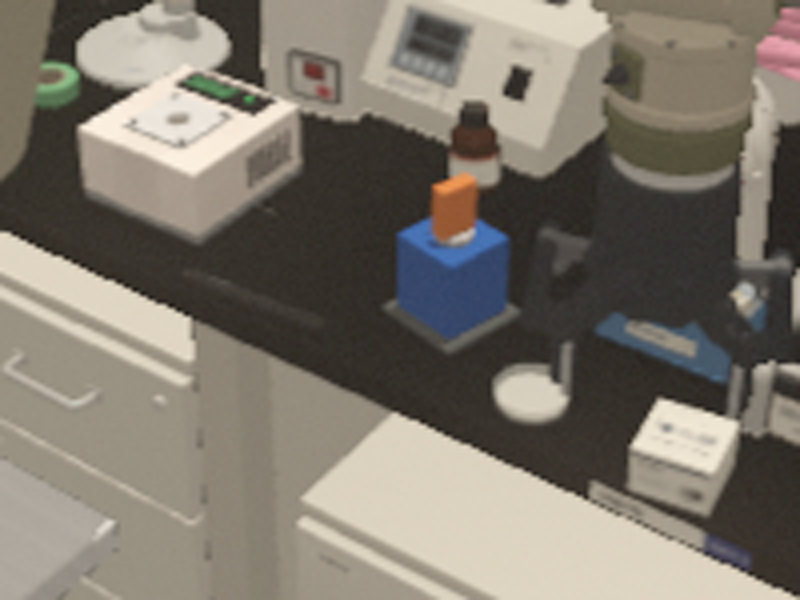

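```bash
python3 - <<'E'
from h import *
im,d,c=load('scene','0')
print('hole',onplane(c,np.array([230+178/4]),np.array([170+118/4]),.084), 'keytop',onplane(c,np.array([230+456/4]),np.array([170+180/4]),.132))
s,R=pose(); print('R',R.round(3))
c=cams.calibration('wrist'); o=-c['R'].T@c['t']
print('cam in tool',R.T@(o-s['tcp_pos']),'axes in tool\n',(R.T@c['R'].T).round(3))
E
```

```text
hole [[0.50162401 0.07763366 0.084     ]] keytop [[ 0.49582956 -0.22489238  0.132     ]]
R [[ 0.381 -0.     0.925]
 [-0.925  0.001  0.381]
 [-0.001 -1.     0.   ]]
cam in tool [-0.00043305 -0.12006785  0.0797175 ] axes in tool
 [[ 1.     0.001  0.   ]
 [ 0.    -0.312  0.95 ]
 [ 0.001 -0.95  -0.312]]
```

```bash
cat >> h.py <<'E'
def plan(target,az,n,grip=1,per=10.7):
    """rows to world TCP target and tool-x azimuth az(deg), tool y down; n rows"""
    s,R=pose(); p=s['tcp_pos']; a0=np.degrees(np.arctan2(R[1,0],R[0,0])); da=(az-a0+180)%360-180
    print('at',p.round(4),'az',a0.round(2),'clock',round(s['clock'],2),'F',s['wrist_force'].round(2),'tq',s['ft_torque'].round(3),'gap',round(s['finger_gap'],4),'j6',s['joint_pos'][[0,5]].round(2),'ytilt',R[:,1].round(4))
    D=np.asarray(target)-p; print('world shift mm',(D*1e3).round(1),'dyaw',da.round(2))
    rows=[]
    for i in range(n):
        a=np.radians(a0+da*i/n); x=np.array([np.cos(a),np.sin(a),0]);z=np.array([np.sin(a),-np.cos(a),0]);z=np.cross(x,[0,0,-1.])
        w=D/n*1e3; rows.append('%g %.1f %.1f %.1f 0 %.2f 0'%(grip,w@x,-w[2],w@z,-da/n))
    print('; '.join(rows))
E
python3 -c "
from h import *
plan([.475,-.2,.33],90,16)"
```

```text
at [ 0.2189 -0.5313  0.2526] az -67.61 clock 0.15 F [-0.07  0.53 -0.03] tq [-0.011 -0.006  0.017] gap 0.0851 j6 [-1.32  1.43] ytilt [-3.0e-04  1.3e-03 -1.0e+00]
world shift mm [256.1 331.3  77.4] dyaw 157.61
1 -13.0 -4.8 22.7 0 -9.85 0; 1 -9.0 -4.8 24.6 0 -9.85 0; 1 -4.6 -4.8 25.8 0 -9.85 0; 1 -0.2 -4.8 26.2 0 -9.85 0; 1 4.3 -4.8 25.8 0 -9.85 0; 1 8.7 -4.8 24.7 0 -9.85 0; 1 12.8 -4.8 22.8 0 -9.85 0; 1 16.5 -4.8 20.3 0 -9.85 0; 1 19.7 -4.8 17.2 0 -9.85 0; 1 22.4 -4.8 13.6 0 -9.85 0; 1 24.4 -4.8 9.6 0 -9.85 0; 1 25.6 -4.8 5.2 0 -9.85 0; 1 26.2 -4.8 0.8 0 -9.85 0; 1 25.9 -4.8 -3.7 0 -9.85 0; 1 24.9 -4.8 -8.1 0 -9.85 0; 1 23.1 -4.8 -12.2 0 -9.85 0
```

Emit:
{"api": "drive_tool", "payload": {
  "plan": "1 -13 -5 23 0 -10 0; 1 -9 -5 25 0 -10 0; 1 -5 -5 26 0 -10 0; 1 0 -5 26 0 -10 0; 1 4 -5 26 0 -10 0; 1 9 -5 25 0 -10 0; 1 13 -5 23 0 -10 0; 1 16 -5 20 0 -10 0",
  "grip_force": 40
}}

```text
clock: 1.15
tcp_pos: [0.3447, -0.3564, 0.2906]
orientation: [0.704, -0.698, -0.09, 0.092]
wrist_force: [0.1, -0.4, 0.3]
finger_gap: 0.0855
```

```bash
python3 -c "
from h import *
plan([.475,-.2,.33],90,8)"
```

```text
at [ 0.3447 -0.3564  0.2906] az 14.79 clock 1.15 F [ 0.11 -0.45  0.33] tq [-0.033  0.032 -0.003] gap 0.0855 j6 [-0.97  0.35] ytilt [-0.003   0.0077 -1.    ]
world shift mm [130.3 156.4  39.4] dyaw 75.21
1 20.7 -4.9 14.7 0 -9.40 0; 1 22.9 -4.9 11.2 0 -9.40 0; 1 24.4 -4.9 7.3 0 -9.40 0; 1 25.2 -4.9 3.2 0 -9.40 0; 1 25.4 -4.9 -1.0 0 -9.40 0; 1 24.9 -4.9 -5.1 0 -9.40 0; 1 23.8 -4.9 -9.1 0 -9.40 0; 1 21.9 -4.9 -12.9 0 -9.40 0
```

Emit:
{"api": "drive_tool", "payload": {
  "plan": "1 21 -5 15 0 -9.5 0; 1 23 -5 11 0 -9.5 0; 1 24.5 -5 7 0 -9.5 0; 1 25 -5 3 0 -9.5 0; 1 25.5 -5 -1 0 -9.5 0; 1 25 -5 -5 0 -9.5 0; 1 24 -5 -9 0 -9.5 0; 1 22 -5 -13 0 -9.5 0"
}}

```text
clock: 2.15
tcp_pos: [0.4745, -0.1901, 0.3307]
orientation: [-0.489, 0.481, 0.516, -0.513]
wrist_force: [-0.4, -0.8, -0.5]
finger_gap: 0.0851
```

Emit:
{"api": "drive_tool", "payload": {
  "plan": "1 0 0 0 0 0 0; 1 0 0 0 0 0 0"
}}

```text
clock: 2.4
tcp_pos: [0.4749, -0.1891, 0.3303]
orientation: [-0.489, 0.48, 0.516, -0.514]
wrist_force: [0.3, -0.3, 0.2]
finger_gap: 0.0859
```

```bash
python3 -c "
from h import *
plan([.475,-.2,.33],90,1)
cap('wrist','1')"
```

```text
at [ 0.4749 -0.1891  0.3303] az 93.42 clock 2.4 F [ 0.27 -0.29  0.23] tq [-0.07  -0.008  0.041] gap 0.0859 j6 [-0.54 -0.6 ] ytilt [-0.0071  0.0107 -0.9999]
world shift mm [  0.1 -10.9  -0.3] dyaw -3.42
1 -10.9 0.3 0.6 0 3.42 0
```

View pics/wrist1.png

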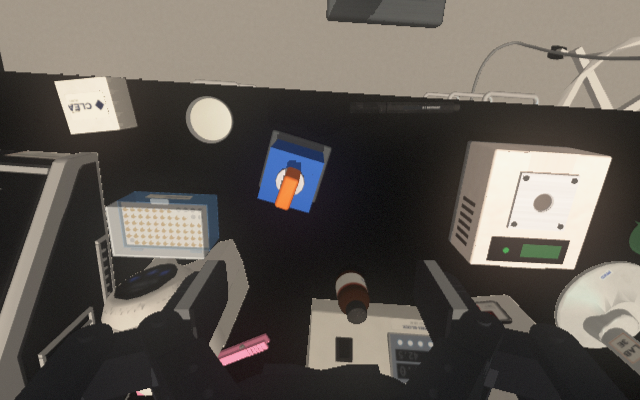

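```bash
python3 - <<'E'
from h import *
im,d,c=load('wrist','1')
for n,(y0,y1,x0,x1) in {'k':(120,225,245,345),'g':(140,275,450,610)}.items():
    cv2.imwrite(f'pics/{n}1.png',cv2.resize(im[y0:y1,x0:x1],None,fx=5,fy=5,interpolation=cv2.INTER_CUBIC)[:,:,::-1])
hsv=cv2.cvtColor(im,cv2.COLOR_RGB2HSV);v,u=np.mgrid[:400,:640];P=pts(c,u,v,d.astype(float))
box=(u>245)&(u<345)&(v>120)&(v<225)
o=box&(hsv[...,0]<20)&(hsv[...,1]>140)
t=o&(P[...,2]>.126)
print(o.sum(),t.sum(),np.median(P[t],axis=0),cv2.minAreaRect(P[t][:,:2].astype(np.float32)))
b=box&(hsv[...,0]>100)&(hsv[...,0]<125)&(hsv[...,1]>100)&(abs(P[...,2]-.08)<.006)
print(b.sum(),np.median(P[b],axis=0),cv2.minAreaRect(P[b][:,:2].astype(np.float32)))
g=(u>450)&(v>130)&(v<275)&(abs(P[...,2]-.08)<.008)&(hsv[...,2]>100)
print(g.sum(),np.median(P[g],axis=0),cv2.minAreaRect(P[g][:,:2].astype(np.float32)))
E
```

```text
611 501 [ 0.49228052 -0.22043649  0.13111699] ((0.4539428949356079, -0.2084677517414093), (0.015384618192911148, 0.11987210810184479), 72.79930877685547)
2070 [ 0.48572275 -0.21735205  0.07935132] ((0.4935430884361267, -0.22105011343955994), (0.06392250955104828, 0.06430122256278992), 76.30343627929688)
11813 [0.50260678 0.07916875 0.07985702] ((0.5175440311431885, 0.08307619392871857), (0.14203964173793793, 0.15090414881706238), 89.7375259399414)
```

View pics/k1.png

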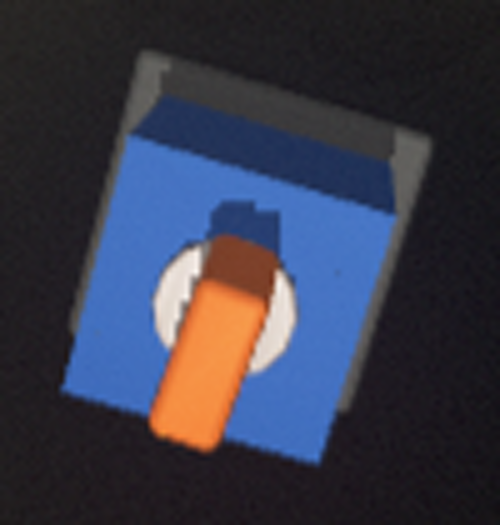

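View pics/g1.png

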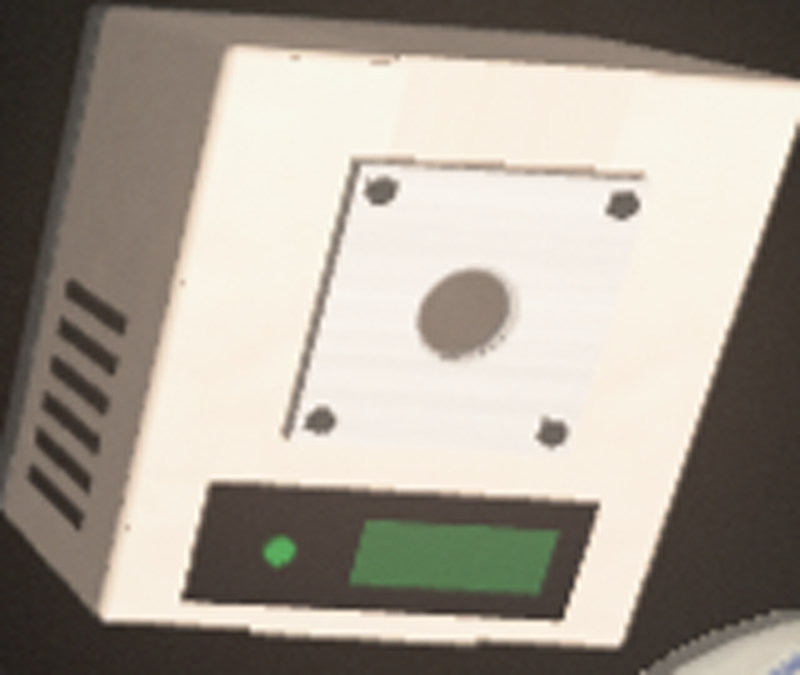

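```bash
python3 - <<'E'
from h import *
im,d,c=load('wrist','1')
hsv=cv2.cvtColor(im,cv2.COLOR_RGB2HSV);v,u=np.mgrid[:400,:640];P=pts(c,u,v,d.astype(float))
box=(u>245)&(u<345)&(v>120)&(v<225)
o=box&(hsv[...,0]<20)&(hsv[...,1]>140)&(hsv[...,2]>170)
uv=np.argwhere(cv2.morphologyEx(o.astype(np.uint8),cv2.MORPH_OPEN,np.ones((3,3)))>0)[:,::-1].astype(float)
X=onplane(c,uv[:,0],uv[:,1],.132);r=cv2.minAreaRect(X[:,:2].astype(np.float32));print('handle top on plane',r,len(X))
# hole
im2=cv2.cvtColor(im,cv2.COLOR_RGB2GRAY)
reg=(u>528)&(u<558)&(v>188)&(v<217)
m=(reg&(im2<190)).astype(np.uint8)
k,l,st,ce=cv2.connectedComponentsWithStats(m)
i=1+np.argmax(st[1:,4]);q=np.argwhere(l==i)[:,::-1].astype(float)
X=onplane(c,q[:,0],q[:,1],.084);print('hole',st[i],X.mean(0),cv2.minEnclosingCircle(X[:,:2].astype(np.float32)))
h=np.array([[450+380/5,140+190/5],[450+623/5,140+205/5],[450+319/5,140+420/5],[450+552/5,140+433/5]])
X=onplane(c,h[:,0],h[:,1],.084);print(X,X.mean(0),np.degrees(np.arctan2(*(X[1]-X[0])[:2])),np.degrees(np.arctan2(*(X[3]-X[2])[:2])))
# collar
w=box&(hsv[...,1]<90)&(hsv[...,2]>130)
q=np.argwhere(w)[:,::-1].astype(float);X=onplane(c,q[:,0],q[:,1],.086);print('collar',cv2.minEnclosingCircle(X[:,:2].astype(np.float32)))
E
```

```text
handle top on plane ((0.49306878447532654, -0.2206188291311264), (0.015087372623383999, 0.034499138593673706), 72.45508575439453) 465
hole [533 194  19  18 256] [0.50214336 0.08215179 0.084     ] ((0.5024857521057129, 0.08259761333465576), 0.011689054779708385)
[[0.47368424 0.05478487 0.084     ]
 [0.47394355 0.11317341 0.084     ]
 [0.53176219 0.05453509 0.084     ]
 [0.53193521 0.11301699 0.084     ]] [0.5028313  0.08387759 0.084     ] 0.25444995095907297 0.16950519896951527
collar ((0.4862099587917328, -0.2098359763622284), 0.029811402782797813)
```

```bash
python3 - <<'E'
from h import *
for n,t in(('scene','0'),('wrist','1'),('side','0')):
    im,d,c=load(n,t);v,u=np.mgrid[:400,:640];P=pts(c,u,v,d.astype(float));ok=(d>0)&(P[...,2]<.6)
    if n=='wrist': ok&=(v<255)|((u>245)&(u<415)&(v<350))
    for x in np.arange(.4,.8,.05):
        print(n,round(x,2),[ (round(float(P[m][:,2].max()),2) if (m:=ok&(abs(P[...,0]-x-.025)<.025)&(abs(P[...,1]-y-.03)<.03)).sum()>2 else None) for y in np.arange(-.36,.25,.06)])
plan([.56,.083,.27],90,10)
E
```

```text
scene 0.4 [0.02, 0.01, 0.01, 0.02, 0.02, 0.02, 0.08, 0.08, 0.08, 0.0, -0.0]
scene 0.45 [0.02, 0.08, 0.13, 0.01, 0.0, 0.0, 0.09, 0.09, 0.08, 0.0, 0.0]
scene 0.5 [0.03, 0.08, 0.13, 0.0, 0.0, 0.01, 0.09, 0.09, 0.08, 0.0, 0.0]
scene 0.55 [-0.2, 0.0, 0.0, 0.0, 0.01, 0.0, 0.08, 0.09, 0.08, None, 0.02]
scene 0.6 [None, 0.0, 0.0, 0.05, 0.04, 0.0, 0.0, None, None, 0.02, 0.03]
scene 0.65 [None, 0.0, 0.05, 0.09, 0.08, 0.06, 0.33, 0.34, 0.33, 0.02, 0.39]
scene 0.7 [None, None, 0.13, 0.13, 0.13, 0.13, 0.34, 0.34, 0.34, 0.35, 0.39]
scene 0.75 [None, None, 0.13, 0.13, 0.14, 0.13, 0.34, 0.34, 0.34, 0.0, 0.34]
wrist 0.4 [0.02, 0.01, 0.01, 0.02, 0.02, 0.02, 0.08, 0.08, 0.08, 0.0, 0.0]
wrist 0.45 [0.02, 0.08, 0.13, 0.32, 0.0, 0.0, 0.09, 0.09, 0.08, 0.0, 0.0]
wrist 0.5 [0.07, 0.08, 0.13, 0.0, 0.0, 0.0, 0.09, 0.09, 0.08, 0.0, 0.01]
wrist 0.55 [0.07, 0.0, 0.0, 0.0, 0.0, 0.0, 0.08, 0.08, 0.08, 0.0, 0.02]
wrist 0.6 [0.07, 0.01, 0.0, 0.0, 0.0, 0.0, 0.0, None, None, 0.0, 0.0]
wrist 0.65 [None, 0.02, 0.06, 0.09, 0.09, 0.05, None, None, None, None, None]
wrist 0.7 [None, 0.0, 0.09, 0.1, 0.09, 0.09, None, None, 
[... 458 characters left out ...]
, None]
side 0.65 [0.19, 0.09, None, 0.09, 0.09, None, None, 0.34, 0.33, None, 0.38]
side 0.7 [0.11, None, None, 0.07, None, None, 0.34, 0.34, 0.34, None, 0.39]
side 0.75 [None, None, None, None, None, None, None, 0.34, 0.34, None, 0.35]
at [ 0.4748 -0.1892  0.3303] az 93.41 clock 2.45 F [ 0.65  0.69 -0.1 ] tq [-0.05   0.01   0.045] gap 0.086 j6 [-0.54 -0.6 ] ytilt [-0.007   0.0109 -0.9999]
world shift mm [ 85.2 272.2 -60.3] dyaw -3.41
1 26.7 6.0 -10.1 0 0.34 0; 1 26.7 6.0 -10.0 0 0.34 0; 1 26.8 6.0 -9.8 0 0.34 0; 1 26.8 6.0 -9.6 0 0.34 0; 1 26.9 6.0 -9.5 0 0.34 0; 1 27.0 6.0 -9.3 0 0.34 0; 1 27.0 6.0 -9.2 0 0.34 0; 1 27.1 6.0 -9.0 0 0.34 0; 1 27.1 6.0 -8.8 0 0.34 0; 1 27.2 6.0 -8.7 0 0.34 0
```

Emit:
{"api": "drive_tool", "payload": {
  "plan": "1 34 9 -10 0 0.4 0; 1 34 9 -9 0 0.4 0; 1 34 9 -9 0 0.4 0; 1 34 9 -9 0 0.4 0; 1 34 9 -9 0 0.4 0; 1 34 9 -8 0 0.4 0; 1 34 9 -8 0 0.4 0; 1 34 9 -8 -0.4 0.4 0.6"
}}

```text
clock: 3.45
tcp_pos: [0.5377, 0.0829, 0.2571]
orientation: [-0.506, 0.507, 0.493, -0.494]
wrist_force: [-0.6, -0.1, -0.2]
finger_gap: 0.0851
```

Emit:
{"api": "drive_tool", "payload": {
  "plan": "1 0 0 0 0 0 0; 1 0 0 0 0 0 0"
}}

```text
clock: 3.7
tcp_pos: [0.5371, 0.0831, 0.2559]
orientation: [0.507, -0.506, -0.492, 0.495]
wrist_force: [0.4, -0.0, -0.0]
finger_gap: 0.0852
```

```bash
python3 - <<'E'
from h import *
plan([.545,.083,.26],90,1)
im,d,c=cap('wrist','2')
p=proj(c,np.array([.5025,.083,.084]));print(p)
x,y=map(int,p)
cr=cv2.resize(im[y-35:y+35,x-40:x+40],None,fx=8,fy=8,interpolation=cv2.INTER_CUBIC)
g=np.clip((cr.astype(float)/255)**0.6*255,0,255).astype(np.uint8);cv2.imwrite('pics/g2.png',g[:,:,::-1])
E
```

```text
at [0.5371 0.0831 0.2559] az 88.47 clock 3.7 F [ 0.4  -0.04 -0.01] tq [-0.011 -0.008 -0.023] gap 0.0852 j6 [0.01 0.03] ytilt [-0.0035 -0.0023 -1.    ]
world shift mm [ 7.9 -0.1  4.1] dyaw 1.53
1 0.1 -4.1 -7.9 0 -1.53 0
[319.49776249 146.44200802]
```

View pics/g2.png

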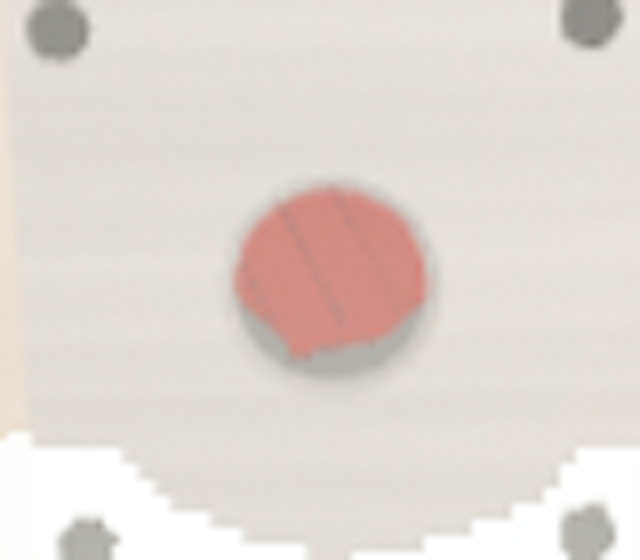

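View pics/wrist2.png

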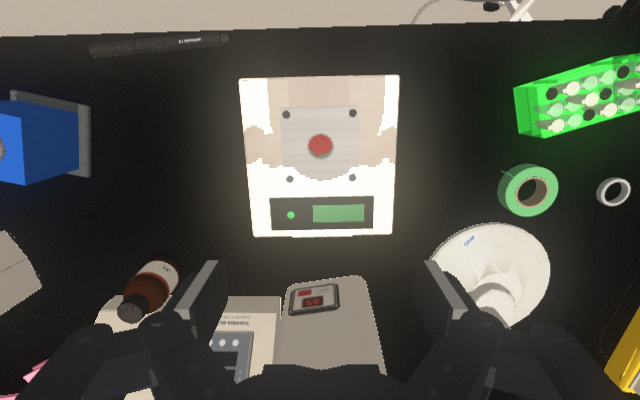

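```bash
python3 - <<'E'
from h import *
im,d,c=load('wrist','2')
p=proj(c,np.array([.5025,.083,.084]));x,y=map(int,p);x0,y0=x-40,y-35
f=lambda a:(x0+(np.array(a[0::2])+.5)/8-.5,y0+(np.array(a[1::2])+.5)/8-.5)
X=onplane(c,*f([285.,210,340,325,345,200,400,300]),.05);print(X)
for i in(0,2):
    D=X[i+1]-X[i];print('slot yaw',np.degrees(np.arctan2(D[1],D[0])))
v,u=np.mgrid[:400,:640]
hsv=cv2.cvtColor(im,cv2.COLOR_RGB2HSV).astype(int)
cr=hsv[y-20:y+20,x-20:x+20]; print(cr[20,::3],im[y,x-20:x+20:3])
# screws & hole on plane .084
print('screws',S:=onplane(c,*f([59.,29,591,17,87,547,588,532]),.084),S.mean(0))
print('hole ellipse centre',onplane(c,*f([333.,280]),.084), 'extents',onplane(c,*f([234.,280,432,280,333,180,333,379]),.084))
m=((u>x-50)&(u<x+50)&(v>y-60)&(v<y+50)) 
# controller top outline: bright
b=(im.min(-1)>150)&(v<250)&(u>225)&(u<410)&(v>65)
P=pts(c,u,v,d.astype(float));b&=abs(P[...,2]-.08)<.008
print(cv2.minAreaRect(onplane(c,u[b],v[b],.08)[:,:2].astype(np.float32)))
E
```

```text
[[0.49809524 0.07765622 0.05      ]
 [0.51259702 0.08412216 0.05      ]
 [0.49705667 0.08513478 0.05      ]
 [0.50963944 0.09172885 0.05      ]]
slot yaw 24.030744054556283
slot yaw 27.65706114660485
[[ 17  24 214]
 [ 17  23 212]
 [ 15  24 214]
 [  4  95 182]
 [  4 133 180]
 [  3 138 185]
 [  3 137 188]
 [  3 136 182]
 [  3 136 185]
 [  3 137 183]
 [  3 136 185]
 [  7  69 184]
 [ 15  24 215]
 [ 17  24 215]] [[214 205 194]
 [212 204 193]
 [214 204 194]
 [182 124 114]
 [180  97  86]
 [185  95  85]
 [188  97  87]
 [182  96  85]
 [185  95  86]
 [183  94  85]
 [185  96  86]
 [184 145 134]
 [215 205 195]
 [215 206 195]]
screws [[0.47368102 0.05451068 0.084     ]
 [0.47389425 0.11243162 0.084     ]
 [0.53187485 0.05434637 0.084     ]
 [0.53154325 0.11234606 0.084     ]] [0.50274834 0.08340868 0.084     ]
hole ellipse centre [[0.50172744 0.08363974 0.084     ]] extents [[0.50144621 0.07253886 0.084     ]
 [0.50200863 0.09473884 0.084     ]
 [0.49066496 0.08392819 0.084     ]
 [0.51294052 0.08334737 0.084     ]]
((0.5175594091415405, 0.08328007161617279), (0.13804544508457184, 0.1490943431854248), 89.83258819580078)
```

```bash
python3 - <<'E'
from h import *
plan([.4933,-.2208,.2],72.5,8)
E
```

```text
at [0.5371 0.083  0.256 ] az 88.45 clock 3.75 F [ 1.41  0.35 -0.43] tq [ 0.015 -0.004  0.009] gap 0.0854 j6 [0.01 0.03] ytilt [-0.0035 -0.0021 -1.    ]
world shift mm [ -43.8 -303.8  -56. ] dyaw -15.95
1 -38.1 7.0 4.4 0 1.99 0; 1 -38.2 7.0 3.1 0 1.99 0; 1 -38.3 7.0 1.8 0 1.99 0; 1 -38.4 7.0 0.5 0 1.99 0; 1 -38.4 7.0 -0.9 0 1.99 0; 1 -38.3 7.0 -2.2 0 1.99 0; 1 -38.2 7.0 -3.5 0 1.99 0; 1 -38.1 7.0 -4.9 0 1.99 0
```

Emit:
{"api": "drive_tool", "payload": {
  "plan": "1 -38 5 4 0 2 0; 1 -38 6 3 0 2 0; 1 -38 6 2 0 2 0; 1 -38 6 0 0 2 0; 1 -38 6 -1 0 2 0; 1 -38 7 -2 0 2 0; 1 -36 7 -3 0 2 0; 1 -30 7 -4 0 2 0"
}}

```text
clock: 4.75
tcp_pos: [0.4893, -0.2263, 0.2097]
orientation: [-0.573, 0.578, 0.411, -0.411]
wrist_force: [-0.0, -0.3, -1.1]
finger_gap: 0.0853
```

```bash
python3 - <<'E'
from h import *
plan([.4933,-.2208,.19],72.5,2)
E
```

```text
at [ 0.4893 -0.2263  0.2097] az 71.12 clock 4.75 F [-0.05 -0.33 -1.11] tq [-0.011 -0.022  0.016] gap 0.0853 j6 [-0.58 -0.25] ytilt [ 0.0035 -0.0056 -1.    ]
world shift mm [  4.    5.5 -19.7] dyaw 1.38
1 3.3 9.8 -1.0 0 -0.69 0; 1 3.2 9.8 -1.0 0 -0.69 0
```

Emit:
{"api": "drive_tool", "payload": {
  "plan": "1 4 10 -1 0.3 -0.7 -0.2; 1 3 10 -1 0 -0.7 0; 1 0 0 0 0 0 0"
}}

```text
clock: 5.12
tcp_pos: [0.4917, -0.2235, 0.1887]
orientation: [0.572, -0.571, -0.416, 0.417]
wrist_force: [-0.5, 0.3, 0.3]
finger_gap: 0.0854
```

```bash
python3 - <<'E'
from h import *
plan([.4933,-.2208,.113],72.5,4)
im,d,c=cap('wrist','3')
hsv=cv2.cvtColor(im,cv2.COLOR_RGB2HSV);v,u=np.mgrid[:400,:640]
x,y=map(int,proj(c,np.array([.493,-.221,.132])));print(x,y)
o=(hsv[...,0]<20)&(hsv[...,1]>140)&(hsv[...,2]>150)&(abs(u-x)<60)&(abs(v-y)<60)
m=cv2.morphologyEx(o.astype(np.uint8),cv2.MORPH_OPEN,np.ones((5,5)))
n,l,st,ce=cv2.connectedComponentsWithStats(m);i=1+np.argmax(st[1:,4]);q=np.argwhere(l==i)[:,::-1].astype(float)
X=onplane(c,q[:,0],q[:,1],.132);print(cv2.minAreaRect(X[:,:2].astype(np.float32)))
P=pts(c,u,v,d.astype(float))
b=(hsv[...,0]>100)&(hsv[...,0]<125)&(hsv[...,1]>100)&(abs(P[...,2]-.08)<.006)&(abs(u-x)<130)
print(b.sum(),cv2.minAreaRect(onplane(c,u[b],v[b],.08)[:,:2].astype(np.float32)))
E
```

```text
at [ 0.4917 -0.2235  0.1887] az 72.18 clock 5.12 F [-0.49  0.28  0.31] tq [ 0.014  0.053 -0.02 ] gap 0.0854 j6 [-0.57 -0.26] ytilt [-9.e-04 -2.e-04 -1.e+00]
world shift mm [  1.6   2.7 -75.7] dyaw 0.32
1 0.8 18.9 -0.2 0 -0.08 0; 1 0.8 18.9 -0.2 0 -0.08 0; 1 0.8 18.9 -0.2 0 -0.08 0; 1 0.8 18.9 -0.2 0 -0.08 0
324 235
((0.4855565130710602, -0.21800361573696136), (0.015177736058831215, 0.042954232543706894), 71.81967163085938)
4964 ((0.4928866922855377, -0.22086061537265778), (0.06382731348276138, 0.06511396914720535), 76.34169006347656)
```

View pics/wrist3.png

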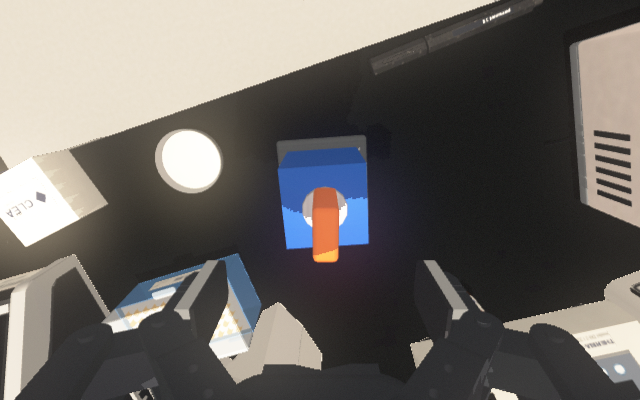

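Emit:
{"api": "drive_tool", "payload": {
  "plan": "1 1 22 0 0 0 0; 1 1 22 0 0 0 0; 1 1 20 0 0 0 0; 1 0 0 0 0 0 0"
}}

```text
clock: 5.68
tcp_pos: [0.495, -0.2182, 0.1262]
orientation: [-0.569, 0.572, 0.419, -0.418]
wrist_force: [0.6, 0.2, -0.7]
finger_gap: 0.0854
```

```bash
python3 - <<'E'
from h import *
plan([.4931,-.2208,.113],72.2,1)
E
```

```text
at [ 0.495  -0.2182  0.1262] az 72.51 clock 5.67 F [ 0.57  0.25 -0.74] tq [-0.001  0.097 -0.049] gap 0.0854 j6 [-0.56 -0.26] ytilt [ 0.0034 -0.0029 -1.    ]
world shift mm [ -1.9  -2.6 -13.2] dyaw -0.31
1 -3.0 13.2 1.0 0 0.31 0
```

Emit:
{"api": "drive_tool", "payload": {
  "plan": "1 -3 12 1 0.2 0.3 -0.1; 1 0 0 0 0 0 0; -1 0 0 0 0 0 0; -1 0 0 0 0 0 0; -1 0 0 0 0 0 0; -1 0 0 0 0 0 0; -1 0 0 0 0 0 0; -1 0 0 0 0 0 0",
  "grip_force": 40
}}

```text
clock: 6.68
tcp_pos: [0.495, -0.2216, 0.1169]
orientation: [-0.569, 0.573, 0.418, -0.416]
wrist_force: [0.5, 0.6, -0.8]
finger_gap: 0.0155
```

```bash
python3 - <<'E'
from h import *
plan([.4931,-.2208,.113],72.2,1)
E
```

```text
at [ 0.495  -0.2216  0.1169] az 72.25 clock 6.67 F [ 0.45  0.65 -0.78] tq [-0.079  0.     0.008] gap 0.0155 j6 [-0.57 -0.26] ytilt [ 0.0048 -0.003  -1.    ]
world shift mm [-1.9  0.8 -3.9] dyaw -0.05
1 0.2 3.9 2.0 0 0.05 0
```

Emit:
{"api": "drive_tool", "payload": {
  "plan": "-1 0 -15 0 0 0 0; -1 0 -20 0 0 0 0; -1 0 -20 0 0 0 0; -1 0 -20 0 0 0 0; -1 0 -20 0 0 0 0; -1 0 -10 0 0 0 0; -1 0 0 0 0 0 0",
  "grip_force": 60
}}

```text
clock: 7.55
tcp_pos: [0.4945, -0.2212, 0.2298]
orientation: [-0.569, 0.574, 0.418, -0.416]
wrist_force: [-0.8, 0.6, -1.0]
finger_gap: 0.0154
```

```bash
python3 - <<'E'
from h import *
plan([.5025,.0835,.225],116,8,-1)
cap('wrist','4')
E
```

```text
at [ 0.4945 -0.2212  0.2298] az 72.26 clock 7.55 F [-0.75  0.61 -0.97] tq [ 0.003 -0.018  0.031] gap 0.0154 j6 [-0.57 -0.26] ytilt [ 0.0065 -0.0039 -1.    ]
world shift mm [  8.  304.7  -4.8] dyaw 43.74
-1 36.6 0.6 10.6 0 -5.47 0; -1 37.4 0.6 7.1 0 -5.47 0; -1 37.9 0.6 3.5 0 -5.47 0; -1 38.1 0.6 -0.1 0 -5.47 0; -1 37.9 0.6 -3.7 0 -5.47 0; -1 37.4 0.6 -7.3 0 -5.47 0; -1 36.5 0.6 -10.9 0 -5.47 0; -1 35.3 0.6 -14.3 0 -5.47 0
```

View pics/wrist4.png

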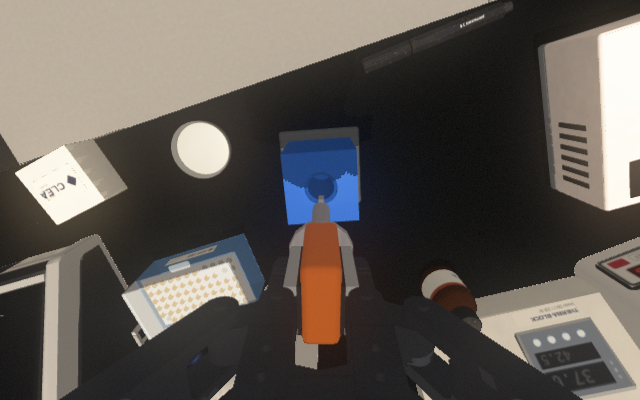

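```bash
python3 - <<'E'
from h import *
im,d,c=load('wrist','4'); s,R=pose(); p=s['tcp_pos']
top=.132-.1169
def tool(x,y,z): return p+R@np.array([x,y,z])/1e3
for off in(0,2,4):
    print(off,'far edge',proj(c,tool(0,-15.1,off-18)).round(1),'near edge',proj(c,tool(0,-15.1,off+18)).round(1),'tip',proj(c,tool(0,-15.1+120,off+8)).round(1),proj(c,tool(0,104.9,off-8)).round(1),'collar near',proj(c,tool(0,30.9,off+17)).round(1))
cv2.imwrite('pics/k4.png',cv2.resize(im[180:360,260:380],None,fx=4,fy=4,interpolation=cv2.INTER_CUBIC)[:560,:,::-1])
E
```

```text
0 far edge [320.2 349.1] near edge [320.3 270.3] tip [320.4 196.4] [320.4 216.9] collar near [320.3 224.4]
2 far edge [320.2 345. ] near edge [320.3 265.5] tip [320.4 193.8] [320.4 214.4] collar near [320.3 220.7]
4 far edge [320.2 341. ] near edge [320.3 260.6] tip [320.4 191.2] [320.4 211.9] collar near [320.3 217. ]
```

View pics/k4.png

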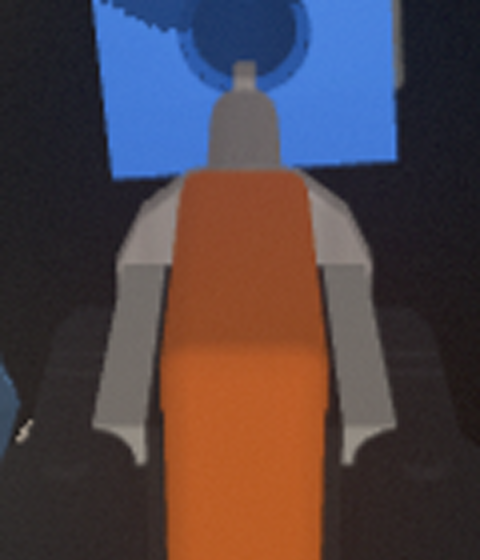

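Emit:
{"api": "drive_tool", "payload": {
  "plan": "-1 36 0 10 0 -5.5 0; -1 37 1 7 0 -5.5 0; -1 38 1 4 0 -5.5 0; -1 38 1 0 0 -5.5 0; -1 38 1 -4 0 -5.5 0; -1 37 1 -7 0 -5.5 0; -1 36 1 -11 0 -5.5 0; -1 32 1 -14 0 -5 0"
}}

```text
clock: 8.6
tcp_pos: [0.4964, 0.0856, 0.2133]
orientation: [0.372, -0.369, -0.601, 0.604]
wrist_force: [-0.4, -0.3, -1.7]
finger_gap: 0.0153
```

Emit:
{"api": "drive_tool", "payload": {
  "plan": "-1 0 0 0 0 0 0"
}}

```text
clock: 8.72
tcp_pos: [0.4955, 0.0875, 0.2122]
orientation: [0.372, -0.367, -0.601, 0.605]
wrist_force: [0.5, -1.1, -1.3]
finger_gap: 0.0153
```

```bash
cat >> h.py <<'E'
    y=R[:,1]; w=R.T@np.cross(y,[0,0,-1]); print('tilt fix deg tool xyz',np.degrees(w).round(2))
E
python3 - <<'E'
from h import *
plan([.5038,.0842,.21],116,1,-1)
E
```

```text
at [0.4955 0.0875 0.2122] az 117.05 clock 8.72 F [ 0.51 -1.13 -1.27] tq [-0.054 -0.042 -0.036] gap 0.0153 j6 [ 0.02 -0.46] ytilt [-8.2e-03 -6.0e-04 -1.0e+00]
world shift mm [ 8.3 -3.3 -2.2] dyaw -1.05
-1 -6.7 2.2 -5.9 0 1.05 0
tilt fix deg tool xyz [-0.43  0.    0.18]
```

Emit:
{"api": "drive_tool", "payload": {
  "plan": "-1 -6.5 3 -6 -0.4 1 0.2; -1 0 0 0 0 0 0; -1 0 0 0 0 0 0"
}}

```text
clock: 9.1
tcp_pos: [0.5039, 0.0824, 0.2076]
orientation: [0.376, -0.375, -0.598, 0.6]
wrist_force: [0.1, -0.4, -0.5]
finger_gap: 0.015
```

```bash
python3 - <<'E'
from h import *
plan([.5038,.0842,.18],116,1,-1)
im,d,c=cap('wrist','5');cv2.imwrite('pics/k5.png',cv2.resize(im[130:250,250:390],None,fx=5,fy=5,interpolation=cv2.INTER_CUBIC)[:,:,::-1])
print(proj(c,np.array([.5025,.0835,.084])))
E
```

```text
at [0.5039 0.0824 0.2076] az 115.78 clock 9.1 F [ 0.08 -0.41 -0.5 ] tq [ 0.022  0.031 -0.006] gap 0.015 j6 [ 0.01 -0.44] ytilt [-0.0021 -0.0014 -1.    ]
world shift mm [ -0.1   1.8 -27.6] dyaw 0.22
-1 1.7 27.6 -0.7 0 -0.22 0
tilt fix deg tool xyz [-0.14 -0.   -0.02]
[322.01213872 198.52385729]
```

View pics/k5.png

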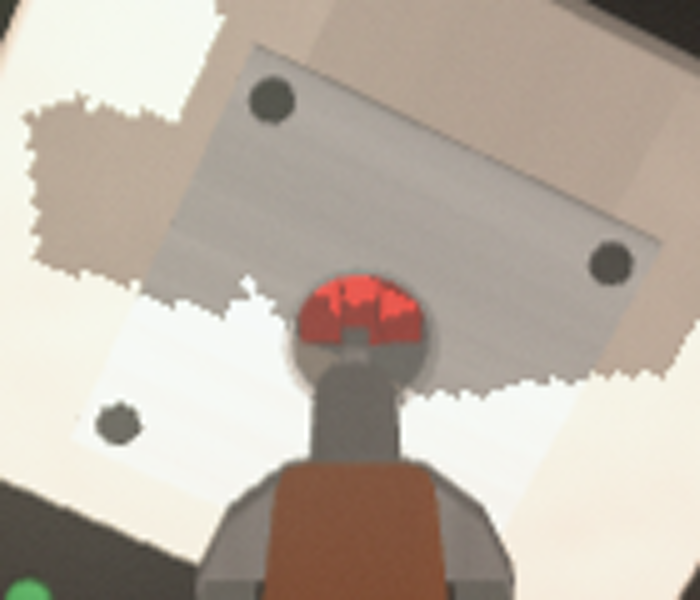

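Emit:
{"api": "drive_tool", "payload": {
  "plan": "-1 1.7 12 -0.7 -0.1 -0.2 0; -1 0 12 0 0 0 0; -1 0 0 0 0 0 0"
}}

```text
clock: 9.52
tcp_pos: [0.5035, 0.0834, 0.1816]
orientation: [0.375, -0.375, -0.599, 0.6]
wrist_force: [-1.0, 0.6, -0.3]
finger_gap: 0.0158
```

```bash
python3 - <<'E'
from h import *
plan([.5038,.0842,.16],116,1,-1)
im,d,c=cap('wrist','6');cv2.imwrite('pics/k6.png',cv2.resize(im[130:250,250:390],None,fx=5,fy=5,interpolation=cv2.INTER_CUBIC)[:,:,::-1])
print(proj(c,np.array([.5025,.0835,.084])))
E
```

```text
at [0.5035 0.0834 0.1816] az 115.89 clock 9.53 F [-0.97  0.6  -0.34] tq [ 0.018 -0.007  0.018] gap 0.0158 j6 [ 0.01 -0.44] ytilt [-1.e-03 -7.e-04 -1.e+00]
world shift mm [  0.3   0.8 -21.6] dyaw 0.11
-1 0.6 21.6 -0.6 0 -0.11 0
tilt fix deg tool xyz [-0.07  0.   -0.01]
[320.57916776 209.58001252]
```

View pics/k6.png

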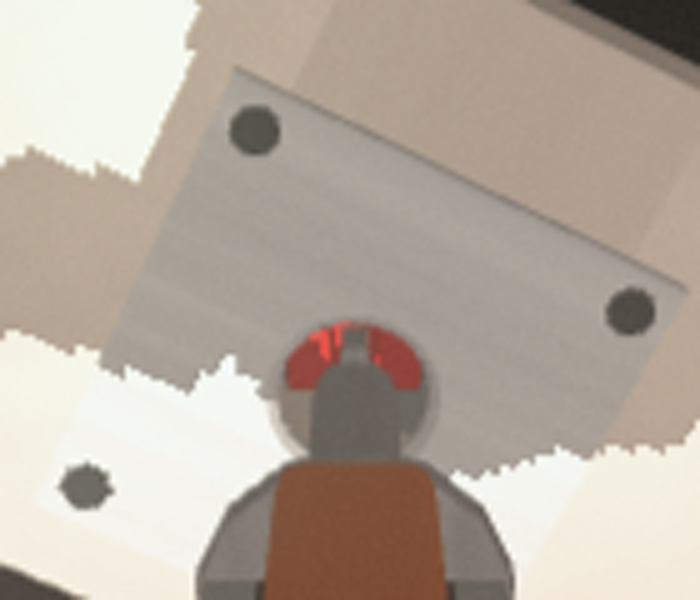

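Emit:
{"api": "drive_tool", "payload": {
  "plan": "-1 0.5 10 0 0 0 0; -1 0 8 0 0 0 0; -1 0 0 0 0 0 0"
}}

```text
clock: 9.95
tcp_pos: [0.5037, 0.084, 0.163]
orientation: [0.375, -0.375, -0.599, 0.6]
wrist_force: [-0.7, -0.1, -1.2]
finger_gap: 0.0159
```

```bash
python3 - <<'E'
from h import *
plan([.5038,.0842,.150],116,1,-1)
E
```

```text
at [0.5037 0.084  0.163 ] az 115.91 clock 9.95 F [-0.68 -0.09 -1.16] tq [0.028 0.005 0.031] gap 0.0159 j6 [ 0.01 -0.44] ytilt [ 0.e+00 -7.e-04 -1.e+00]
world shift mm [  0.1   0.2 -13. ] dyaw 0.09
-1 0.1 13.0 -0.2 0 -0.09 0
tilt fix deg tool xyz [-0.02  0.   -0.04]
```

Emit:
{"api": "drive_tool", "payload": {
  "plan": "-1 0 7 0 0 0 0; -1 0 0 0 0 0 0"
}}

```text
clock: 10.2
tcp_pos: [0.5038, 0.0841, 0.1556]
orientation: [0.375, -0.375, -0.599, 0.6]
wrist_force: [-0.2, -0.5, -1.0]
finger_gap: 0.0156
```

Emit:
{"api": "drive_tool", "payload": {
  "plan": "-1 0 4 0 0 0 0; -1 0 0 0 0 0 0"
}}

```text
clock: 10.45
tcp_pos: [0.504, 0.0841, 0.1515]
orientation: [0.375, -0.376, -0.599, 0.599]
wrist_force: [0.2, 0.5, 0.1]
finger_gap: 0.0154
```

```bash
python3 - <<'E'
from h import *
plan([.5038,.0842,.150],116,1,-1)
im,d,c=cap('wrist','7');cv2.imwrite('pics/k7.png',cv2.resize(im[130:250,250:390],None,fx=5,fy=5,interpolation=cv2.INTER_CUBIC)[:,:,::-1])
E
```

```text
at [0.504  0.0841 0.1515] az 115.91 clock 10.45 F [0.16 0.48 0.1 ] tq [-0.001 -0.022 -0.036] gap 0.0154 j6 [ 0.01 -0.44] ytilt [ 8.e-04 -7.e-04 -1.e+00]
world shift mm [-0.2  0.1 -1.5] dyaw 0.09
-1 0.2 1.5 0.1 0 -0.09 0
tilt fix deg tool xyz [ 0.02  0.   -0.05]
```

View pics/k7.png

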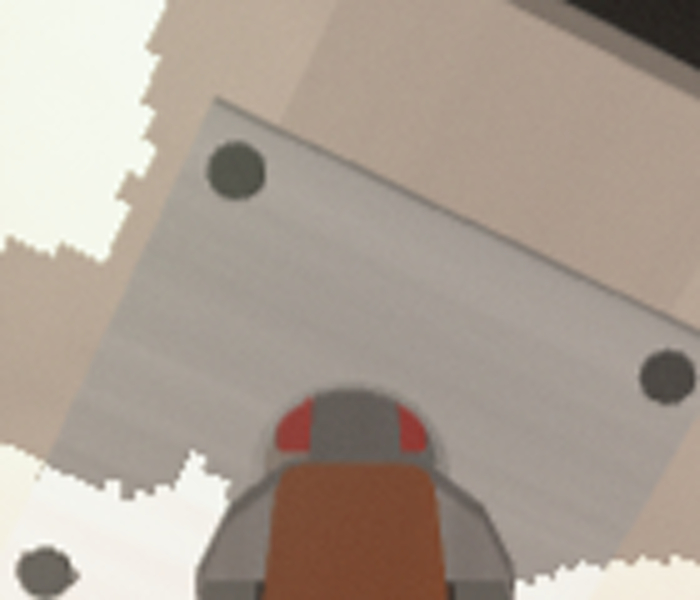

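Emit:
{"api": "drive_tool", "payload": {
  "plan": "-1 0 1.5 0 0 4 0; -1 -0.1 0 0 0 4 0; -1 -0.1 0 0 0 4 0; -1 0 0 0 0 0 0"
}}

```text
clock: 11.0
tcp_pos: [0.5047, 0.0837, 0.1509]
orientation: [-0.436, 0.438, 0.556, -0.555]
wrist_force: [0.3, -0.2, -1.3]
finger_gap: 0.0154
```

```bash
cat >> h.py <<'E'
def tgt(az,cx=.5025,cy=.0835,off=.0015):
    a=np.radians(az); z=np.array([-np.sin(a),np.cos(a)]); return np.array([cx,cy])-off*z
E
python3 - <<'E'
from h import *
plan([*tgt(104),.150],104,1,-1)
E
```

```text
at [0.5047 0.0837 0.1509] az 103.58 clock 11.0 F [ 0.31 -0.19 -1.33] tq [-0.021  0.024  0.041] gap 0.0154 j6 [ 0.01 -0.23] ytilt [ 0.0025 -0.0011 -1.    ]
world shift mm [-0.8  0.2 -0.9] dyaw 0.42
-1 0.3 0.9 0.7 0 -0.42 0
tilt fix deg tool xyz [ 0.12 -0.   -0.1 ]
```

Emit:
{"api": "drive_tool", "payload": {
  "plan": "-1 0.2 0.7 0.7 0.1 4 -0.1; -1 -0.1 0 0 0 4 0; -1 -0.1 0 0 0 4 0; -1 0 0 0 0 0 0"
}}

```text
clock: 11.5
tcp_pos: [0.5048, 0.0832, 0.1509]
orientation: [-0.492, 0.494, 0.507, -0.506]
wrist_force: [-0.4, 0.6, -1.6]
finger_gap: 0.0153
```

```bash
python3 - <<'E'
from h import *
plan([*tgt(91),.150],91,1,-1)
E
```

```text
at [0.5048 0.0832 0.1509] az 91.57 clock 11.5 F [-0.38  0.58 -1.57] tq [-0.039 -0.002  0.045] gap 0.0153 j6 [ 0.01 -0.02] ytilt [ 2.2e-03 -4.0e-04 -1.0e+00]
world shift mm [-0.8  0.3 -0.9] dyaw -0.57
-1 0.3 0.9 0.8 0 0.57 0
tilt fix deg tool xyz [ 0.12 -0.   -0.03]
```

Emit:
{"api": "drive_tool", "payload": {
  "plan": "-1 0.3 0.5 0.8 0.1 3 0; -1 0 0 0 0 3 0; -1 0 0 0 0 0 0"
}}

```text
clock: 11.88
tcp_pos: [0.5048, 0.0832, 0.1509]
orientation: [-0.517, 0.519, 0.482, -0.481]
wrist_force: [0.6, -0.4, -1.8]
finger_gap: 0.0152
```

Emit:
{"api": "drive_tool", "payload": {
  "plan": "-1 0 0 0 0 2 0; -1 0 0 0 0 0 0"
}}

```text
clock: 12.12
tcp_pos: [0.5047, 0.0832, 0.1508]
orientation: [-0.525, 0.527, 0.473, -0.472]
wrist_force: [0.2, 0.1, -2.1]
finger_gap: 0.0152
```

```bash
python3 - <<'E'
from h import *
plan([*tgt(83),.150],83,1,-1)
E
```

```text
at [0.5047 0.0832 0.1508] az 83.81 clock 12.12 F [ 0.17  0.14 -2.09] tq [-0.097 -0.021  0.018] gap 0.0152 j6 [0.01 0.12] ytilt [ 0.0021 -0.0014 -1.    ]
world shift mm [-0.7  0.2 -0.8] dyaw -0.81
-1 0.1 0.8 0.7 0 0.81 0
tilt fix deg tool xyz [ 0.13 -0.   -0.07]
```

Emit:
{"api": "drive_tool", "payload": {
  "plan": "-1 0 0 0 0 2 0; -1 0 0 0 0 0 0"
}}

```text
clock: 12.38
tcp_pos: [0.5047, 0.0831, 0.1508]
orientation: [-0.534, 0.536, 0.463, -0.462]
wrist_force: [0.8, -0.8, -1.2]
finger_gap: 0.0154
```

```bash
cat >> h.py <<'E'
def tq(n=4):
    T=[];F=[]
    for i in range(n):
        s,R=pose(); T.append(s['ft_torque'][2]);F.append(s['wrist_force'])
        if i<n-1: cams.read_camera('side')
    print('az',np.degrees(np.arctan2(R[1,0],R[0,0])).round(2),'Tz',np.mean(T).round(4),np.round(T,3),'F',np.mean(F,0).round(2),'p',s['tcp_pos'].round(4),'clk',round(s['clock'],2))
E
python3 -c "
from h import *
tq()"
```

```text
az 81.74 Tz 0.0584 [ 0.061  0.113  0.062 -0.002] F [-0.05 -0.46 -1.32] p [0.5047 0.0831 0.1508] clk 12.53
```

Emit:
{"api": "drive_tool", "payload": {
  "plan": "-1 0 0 0 0 1.5 0; -1 0 0 0 0 0 0"
}}

```text
clock: 12.78
tcp_pos: [0.5047, 0.0831, 0.1508]
orientation: [-0.54, 0.542, 0.455, -0.455]
wrist_force: [-0.0, -1.2, -1.8]
finger_gap: 0.0155
```

```bash
python3 -c "
from h import *
tq()"
```

```text
az 80.17 Tz 0.0476 [0.028 0.088 0.036 0.038] F [-0.3  -0.92 -1.16] p [0.5047 0.0831 0.1509] clk 12.93
```

Emit:
{"api": "drive_tool", "payload": {
  "plan": "-1 0 0 0 0 2 0; -1 0 0 0 0 0 0"
}}

```text
clock: 13.18
tcp_pos: [0.5047, 0.083, 0.1508]
orientation: [-0.548, 0.55, 0.445, -0.445]
wrist_force: [0.2, -0.9, -1.4]
finger_gap: 0.0153
```

```bash
sed -i "s/T.append(s\['ft_torque'\]\[2\])/T.append(s['ft_torque'][2]);print(round(s['tau'][5],4),end=' ')/; s/def tq(n=4)/def tq(n=7)/" h.py; python3 -c "
from h import *
tq()"
```

```text
0.1366 0.0768 0.06 0.0452 0.04 0.0385 0.0381 az 78.06 Tz 0.0541 [0.044 0.041 0.088 0.074 0.075 0.007 0.048] F [ 0.26 -0.71 -1.22] p [0.5047 0.083  0.1509] clk 13.47
```

Emit:
{"api": "drive_tool", "payload": {
  "plan": "-1 0 0 0 0 1.5 0; -1 0 0 0 0 0 0"
}}

```text
clock: 13.72
tcp_pos: [0.5047, 0.083, 0.1508]
orientation: [-0.554, 0.556, 0.438, -0.437]
wrist_force: [0.5, -0.3, -0.9]
finger_gap: 0.0156
```

```bash
python3 -c "
from h import *
tq()"
```

```text
0.1128 0.0681 0.0555 0.0443 0.0404 0.0393 0.039 az 76.49 Tz 0.0428 [0.013 0.103 0.015 0.063 0.026 0.061 0.019] F [-0.15 -0.57 -1.24] p [0.5047 0.083  0.1508] clk 14.03
```

Emit:
{"api": "drive_tool", "payload": {
  "plan": "-1 0 0 0 0 1.5 0; -1 0 0 0 0 0 0"
}}

```text
clock: 14.28
tcp_pos: [0.5047, 0.083, 0.1508]
orientation: [-0.56, 0.562, 0.43, -0.43]
wrist_force: [0.0, -0.9, -1.1]
finger_gap: 0.0153
```

```bash
python3 -c "
from h import *
tq()"
```

```text
0.1129 0.0682 0.0556 0.0444 0.0406 0.0394 0.0392 az 74.91 Tz 0.0576 [0.094 0.057 0.006 0.014 0.049 0.091 0.091] F [-0.06 -0.69 -1.48] p [0.5047 0.083  0.1508] clk 14.57
```

Emit:
{"api": "drive_tool", "payload": {
  "plan": "-1 0 0 0 0 1.5 0; -1 0 0 0 0 0 0"
}}

```text
clock: 14.82
tcp_pos: [0.5047, 0.083, 0.1508]
orientation: [-0.566, 0.568, 0.422, -0.422]
wrist_force: [0.9, -1.6, -1.6]
finger_gap: 0.0151
```

```bash
python3 -c "
from h import *
tq()"
```

```text
0.113 0.0684 0.0558 0.0446 0.0407 0.0395 0.0393 az 73.33 Tz 0.0393 [0.071 0.056 0.021 0.021 0.017 0.055 0.033] F [-0.32 -0.74 -1.26] p [0.5047 0.0829 0.1508] clk 15.12
```

Emit:
{"api": "drive_tool", "payload": {
  "plan": "-1 0 0 0 0 1 0; -1 0 0 0 0 0 0; -1 0 0 0 0 0 0"
}}

```text
clock: 15.5
tcp_pos: [0.5047, 0.0829, 0.1508]
orientation: [-0.57, 0.572, 0.417, -0.417]
wrist_force: [0.6, -1.3, -1.4]
finger_gap: 0.0151
```

```bash
python3 -c "
from h import *
tq(5)"
```

```text
0.0429 0.042 0.0427 0.0412 0.0406 az 72.26 Tz 0.0232 [ 0.02   0.044  0.052  0.002 -0.003] F [ 0.11 -1.08 -1.52] p [0.5047 0.083  0.1508] clk 15.7
```

Emit:
{"api": "drive_tool", "payload": {
  "plan": "-1 0 0 0 0 1 0; -1 0 0 0 0 0 0; -1 0 0 0 0 0 0"
}}

```text
clock: 16.08
tcp_pos: [0.5047, 0.0829, 0.1508]
orientation: [-0.574, 0.576, 0.412, -0.411]
wrist_force: [0.2, -0.6, -1.1]
finger_gap: 0.0153
```

```bash
python3 -c "
from h import *
tq(5)"
```

```text
0.043 0.0421 0.0428 0.0413 0.0407 az 71.19 Tz 0.0474 [0.018 0.053 0.013 0.068 0.085] F [-0.01 -0.75 -1.38] p [0.5047 0.0829 0.1508] clk 16.27
```

Emit:
{"api": "drive_tool", "payload": {
  "plan": "-1 0 0 0 0 1 0; -1 0 0 0 0 0 0; -1 0 0 0 0 0 0"
}}

```text
clock: 16.65
tcp_pos: [0.5047, 0.0829, 0.1508]
orientation: [-0.578, 0.58, 0.406, -0.406]
wrist_force: [0.1, -0.2, -1.4]
finger_gap: 0.0152
```

```bash
python3 -c "
from h import *
tq(5)"
```

```text
0.043 0.0421 0.0428 0.0413 0.0407 az 70.12 Tz 0.0406 [ 0.078  0.094  0.03   0.008 -0.006] F [ 0.45 -0.74 -1.46] p [0.5047 0.0829 0.1509] clk 16.85
```

Emit:
{"api": "drive_tool", "payload": {
  "plan": "-1 0 0 0 0 1 0; -1 0 0 0 0 0 0; -1 0 0 0 0 0 0"
}}

```text
clock: 17.23
tcp_pos: [0.5047, 0.0829, 0.1508]
orientation: [-0.582, 0.584, 0.401, -0.401]
wrist_force: [0.1, -1.5, -0.9]
finger_gap: 0.0152
```

```bash
python3 -c "
from h import *
tq(4)"
```

```text
0.0431 0.0422 0.0428 0.0414 az 69.04 Tz 0.0498 [0.091 0.034 0.014 0.061] F [ 0.25 -1.31 -1.42] p [0.5047 0.0829 0.1509] clk 17.38
```

Emit:
{"api": "drive_tool", "payload": {
  "plan": "-1 0 0 0 0 1 0; -1 0 0 0 0 0 0; -1 0 0 0 0 0 0"
}}

```text
clock: 17.75
tcp_pos: [0.5047, 0.0829, 0.1508]
orientation: [-0.585, 0.587, 0.395, -0.395]
wrist_force: [-0.5, -0.7, -1.2]
finger_gap: 0.0152
```

```bash
python3 -c "
from h import *
tq(4)"
```

```text
0.0431 0.0423 0.0429 0.0414 az 67.97 Tz 0.0267 [-0.025  0.056  0.077 -0.001] F [ 0.61 -1.14 -1.45] p [0.5047 0.0828 0.1508] clk 17.9
```

Emit:
{"api": "drive_tool", "payload": {
  "plan": "-1 0 0 0 0 1 0; -1 0 0 0 0 0 0; -1 0 0 0 0 0 0"
}}

```text
clock: 18.27
tcp_pos: [0.5047, 0.0828, 0.1509]
orientation: [-0.589, 0.591, 0.39, -0.39]
wrist_force: [0.4, -1.6, -0.3]
finger_gap: 0.0148
```

```bash
python3 -c "
from h import *
tq(4)"
```

```text
0.0432 0.0423 0.0429 0.0414 az 66.9 Tz 0.0606 [0.088 0.059 0.033 0.064] F [-0.12 -0.89 -1.06] p [0.5047 0.0828 0.1508] clk 18.43
```

Emit:
{"api": "drive_tool", "payload": {
  "plan": "-1 0 0 0 0 1 0; -1 0 0 0 0 0 0; -1 0 0 0 0 0 0"
}}

```text
clock: 18.8
tcp_pos: [0.5047, 0.0828, 0.1508]
orientation: [-0.593, 0.595, 0.384, -0.384]
wrist_force: [-0.5, -1.7, -1.4]
finger_gap: 0.0153
```

```bash
python3 -c "
from h import *
tq(4)"
```

```text
0.0432 0.0424 0.043 0.0415 az 65.83 Tz 0.0319 [-0.002  0.056  0.049  0.024] F [-0.48 -1.23 -0.95] p [0.5047 0.0828 0.1508] clk 18.95
```

Emit:
{"api": "drive_tool", "payload": {
  "plan": "-1 0 0 0 0 1 0; -1 0 0 0 0 0 0; -1 0 0 0 0 0 0"
}}

```text
clock: 19.32
tcp_pos: [0.5047, 0.0828, 0.1508]
orientation: [-0.596, 0.598, 0.379, -0.379]
wrist_force: [-0.4, -0.6, -1.6]
finger_gap: 0.0153
```

```bash
python3 -c "
from h import *
tq(4)"
```

```text
0.0433 0.0424 0.043 0.0415 az 64.76 Tz 0.0487 [0.073 0.057 0.041 0.024] F [-0.05 -1.17 -1.58] p [0.5047 0.0828 0.1508] clk 19.48
```

Emit:
{"api": "drive_tool", "payload": {
  "plan": "-1 0 0 0 0 1 0; -1 0 0 0 0 0 0; -1 0 0 0 0 0 0"
}}

```text
clock: 19.85
tcp_pos: [0.5046, 0.0828, 0.1508]
orientation: [-0.6, 0.602, 0.373, -0.373]
wrist_force: [-0.3, -1.0, -1.6]
finger_gap: 0.0154
```

```bash
python3 -c "
from h import *
tq(4)"
```

```text
0.0433 0.0425 0.0431 0.0416 az 63.68 Tz 0.053 [0.065 0.026 0.059 0.062] F [-0.14 -0.93 -1.67] p [0.5047 0.0828 0.1508] clk 20.0
```

Emit:
{"api": "drive_tool", "payload": {
  "plan": "-1 0 0 0 0 1 0; -1 0 0 0 0 0 0; -1 0 0 0 0 0 0"
}}

```text
clock: 20.38
tcp_pos: [0.5046, 0.0828, 0.1509]
orientation: [-0.603, 0.605, 0.368, -0.367]
wrist_force: [-0.2, -0.8, -1.3]
finger_gap: 0.0153
```

```bash
python3 -c "
from h import *
tq(4)"
```

```text
0.0434 0.0425 0.0431 0.0416 az 62.61 Tz 0.061 [0.073 0.098 0.04  0.033] F [-0.04 -1.12 -1.16] p [0.5046 0.0828 0.1508] clk 20.52
```

Emit:
{"api": "drive_tool", "payload": {
  "plan": "-1 0 0 0 0 1 0; -1 0 0 0 0 0 0; -1 0 0 0 0 0 0"
}}

```text
clock: 20.9
tcp_pos: [0.5046, 0.0827, 0.1508]
orientation: [-0.606, 0.609, 0.362, -0.362]
wrist_force: [-0.0, -1.0, -0.6]
finger_gap: 0.0153
```

```bash
python3 -c "
from h import *
tq(4)"
```

```text
0.0447 0.0438 0.0444 0.0429 az 61.54 Tz 0.0415 [0.057 0.07  0.031 0.008] F [-0.11 -1.37 -0.98] p [0.5046 0.0827 0.1508] clk 21.05
```

Emit:
{"api": "drive_tool", "payload": {
  "plan": "-1 0 0 0 0 1 0; -1 0 0 0 0 0 0; -1 0 0 0 0 0 0"
}}

```text
clock: 21.42
tcp_pos: [0.5046, 0.0827, 0.1508]
orientation: [-0.61, 0.612, 0.356, -0.356]
wrist_force: [-0.1, -1.2, -0.1]
finger_gap: 0.0151
```

```bash
python3 -c "
from h import *
tq(4)"
```

```text
0.0682 0.067 0.0675 0.0662 az 60.47 Tz 0.0545 [ 0.052 -0.002  0.055  0.113] F [-0.21 -1.4  -1.02] p [0.5046 0.0827 0.1508] clk 21.57
```

Emit:
{"api": "drive_tool", "payload": {
  "plan": "-1 0 0 0 0 1 0; -1 0 0 0 0 0 0; -1 0 0 0 0 0 0"
}}

```text
clock: 21.95
tcp_pos: [0.5046, 0.0827, 0.1508]
orientation: [-0.613, 0.615, 0.351, -0.35]
wrist_force: [0.2, -1.2, -1.1]
finger_gap: 0.0153
```

```bash
python3 -c "
from h import *
tq(4)"
```

```text
0.0946 0.0934 0.0939 0.0925 az 59.41 Tz 0.074 [0.074 0.079 0.095 0.049] F [ 0.2  -1.37 -0.75] p [0.5046 0.0827 0.1508] clk 22.1
```

Emit:
{"api": "drive_tool", "payload": {
  "plan": "-1 0 0 0 0 -3 0; -1 0 0 0 0 -3 0; -1 0 0 0 0 -3 0; -1 0 0 0 0 0 0; -1 0 0 0 0 0 0"
}}

```text
clock: 22.72
tcp_pos: [0.5049, 0.0832, 0.151]
orientation: [-0.583, 0.585, 0.399, -0.398]
wrist_force: [-0.4, -0.6, -1.1]
finger_gap: 0.0152
```

```bash
python3 -c "
from h import *
tq(4)
plan([*tgt(69),.2],69,1,-1)"
```

```text
-0.0047 0.0108 0.0159 0.0135 az 68.61 Tz 0.0271 [ 0.066  0.081 -0.06   0.022] F [-0.16 -0.77 -1.21] p [0.505  0.0832 0.151 ] clk 22.88
at [0.505  0.0832 0.151 ] az 68.61 clock 22.88 F [-0.08 -0.25 -1.78] tq [-0.277  0.102  0.022] gap 0.0155 j6 [0.01 0.38] ytilt [ 0.0027 -0.0012 -1.    ]
world shift mm [-1.1 -0.2 49. ] dyaw 0.39
-1 -0.6 -49.0 0.9 0 -0.39 0
tilt fix deg tool xyz [ 0.17  0.   -0.01]
```

Unloaded. Lift straight out.

Emit:
{"api": "drive_tool", "payload": {
  "plan": "-1 -0.4 -5 0.6 0 0 0; -1 0 -8 0 0 0 0; -1 0 -12 0 0 0 0; -1 0 -15 0 0 0 0; -1 0 -15 0 0 0 0; -1 0 -12 0 0 0 0; -1 0 0 0 0 0 0"
}}

```text
clock: 23.75
tcp_pos: [0.5052, 0.0837, 0.2251]
orientation: [-0.583, 0.585, 0.401, -0.396]
wrist_force: [0.7, 0.2, -1.2]
finger_gap: 0.0148
```

```bash
python3 -c "
from h import *
plan([.56,.083,.256],89,4,-1)
im,d,c=cap('wrist','8');cv2.imwrite('pics/k8.png',cv2.resize(im[130:250,250:390],None,fx=5,fy=5,interpolation=cv2.INTER_CUBIC)[:,:,::-1])
"
```

```text
at [0.5052 0.0837 0.2251] az 68.61 clock 23.75 F [ 0.74  0.22 -1.23] tq [-0.008 -0.014 -0.036] gap 0.0148 j6 [0.01 0.38] ytilt [ 7.2e-03  3.0e-04 -1.0e+00]
world shift mm [54.8 -0.7 30.9] dyaw 20.39
-1 4.8 -7.7 -12.8 0 -5.10 0; -1 3.7 -7.7 -13.2 0 -5.10 0; -1 2.5 -7.7 -13.5 0 -5.10 0; -1 1.3 -7.7 -13.6 0 -5.10 0
tilt fix deg tool xyz [0.38 0.   0.17]
```

View pics/k8.png

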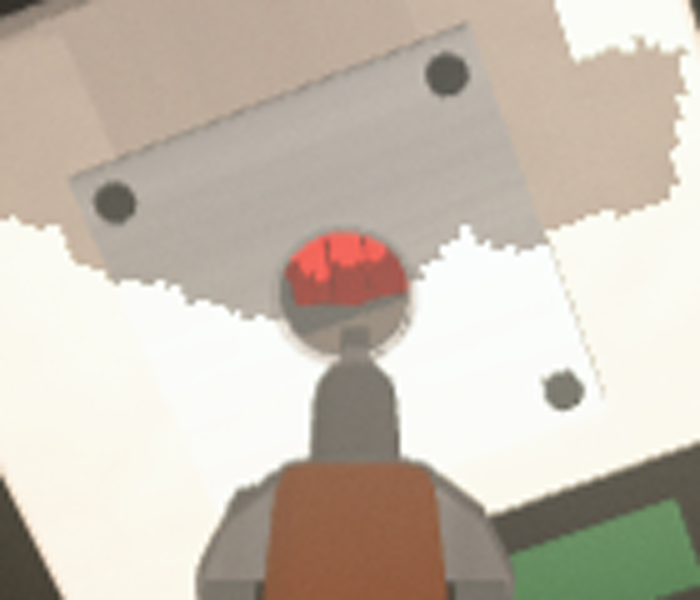

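```bash
python3 -c "
from h import *
plan([.495,-.2216,.225],72.2,8,-1)"
```

```text
at [0.5049 0.0837 0.2244] az 68.6 clock 23.8 F [ 0.58 -0.13 -1.56] tq [-0.026 -0.01   0.031] gap 0.0151 j6 [0.01 0.38] ytilt [ 6.2e-03  3.0e-04 -1.0e+00]
world shift mm [  -9.9 -305.3    0.6] dyaw 3.6
-1 -36.0 -0.1 -12.8 0 -0.45 0; -1 -36.1 -0.1 -12.5 0 -0.45 0; -1 -36.2 -0.1 -12.2 0 -0.45 0; -1 -36.3 -0.1 -11.9 0 -0.45 0; -1 -36.4 -0.1 -11.6 0 -0.45 0; -1 -36.5 -0.1 -11.3 0 -0.45 0; -1 -36.5 -0.1 -11.1 0 -0.45 0; -1 -36.6 -0.1 -10.8 0 -0.45 0
tilt fix deg tool xyz [ 0.33 -0.    0.15]
```

Emit:
{"api": "drive_tool", "payload": {
  "plan": "-1 -36 -1 -12.5 0.3 -0.4 0.1; -1 -36 -1 -12 0 -0.4 0; -1 -36 -1 -12 0 -0.4 0; -1 -36 -1 -12 0 -0.4 0; -1 -36 -1 -11 0 -0.4 0; -1 -36 -1 -11 0 -0.4 0; -1 -34 -1 -11 0 -0.4 0; -1 -28 0 -10 0 -0.4 0"
}}

```text
clock: 24.8
tcp_pos: [0.4937, -0.2146, 0.2259]
orientation: [0.574, -0.569, -0.416, 0.418]
wrist_force: [-0.6, 1.0, -0.8]
finger_gap: 0.0152
```

Emit:
{"api": "drive_tool", "payload": {
  "plan": "-1 0 0 0 0 0 0"
}}

```text
clock: 24.92
tcp_pos: [0.4933, -0.2164, 0.2249]
orientation: [0.575, -0.569, -0.415, 0.417]
wrist_force: [0.4, 0.4, -1.6]
finger_gap: 0.0151
```

```bash
python3 -c "
from h import *
plan([.495,-.2216,.215],72.2,1,-1)"
```

```text
at [ 0.4933 -0.2164  0.2249] az 72.04 clock 24.93 F [ 0.39  0.45 -1.64] tq [-0.024  0.013  0.007] gap 0.0151 j6 [-0.56 -0.25] ytilt [-0.0079  0.0047 -1.    ]
world shift mm [ 1.7 -5.2 -9.9] dyaw 0.16
-1 -4.5 9.9 -3.2 0 -0.16 0
tilt fix deg tool xyz [-0.51  0.    0.12]
```

Emit:
{"api": "drive_tool", "payload": {
  "plan": "-1 -4.5 7 -3.2 -0.5 -0.2 0.1; -1 0 0 0 0 0 0; -1 0 0 0 0 0 0"
}}

```text
clock: 25.3
tcp_pos: [0.4942, -0.2196, 0.2162]
orientation: [0.572, -0.57, -0.417, 0.417]
wrist_force: [-0.1, -0.4, -1.1]
finger_gap: 0.0155
```

```bash
python3 -c "
from h import *
plan([.495,-.2216,.19],72.2,1,-1)
im,d,c=cap('wrist','9');cv2.imwrite('pics/k9.png',cv2.resize(im[130:250,250:390],None,fx=5,fy=5,interpolation=cv2.INTER_CUBIC)[:,:,::-1])
print(proj(c,np.array([[.4932,-.2209,.08]])))
hsv=cv2.cvtColor(im,cv2.COLOR_RGB2HSV);v,u=np.mgrid[:400,:640]
P=pts(c,u,v,d.astype(float))
b=(hsv[...,0]>100)&(hsv[...,0]<125)&(hsv[...,1]>100)&(abs(P[...,2]-.08)<.006)&(abs(u-320)<100)
print(b.sum(),cv2.minAreaRect(onplane(c,u[b],v[b],.08)[:,:2].astype(np.float32)))
"
```

```text
at [ 0.4942 -0.2196  0.2162] az 72.35 clock 25.3 F [-0.13 -0.41 -1.14] tq [-0.036 -0.033 -0.026] gap 0.0155 j6 [-0.57 -0.26] ytilt [-0.0018  0.0023 -1.    ]
world shift mm [  0.8  -2.  -26.2] dyaw -0.15
-1 -1.7 26.2 -1.3 0 0.15 0
tilt fix deg tool xyz [-0.14 -0.    0.09]
[[318.10610862 194.34484112]]
4628 ((0.4929719567298889, -0.22088474035263062), (0.06384763866662979, 0.06490771472454071), 76.36785125732422)
```

View pics/k9.png

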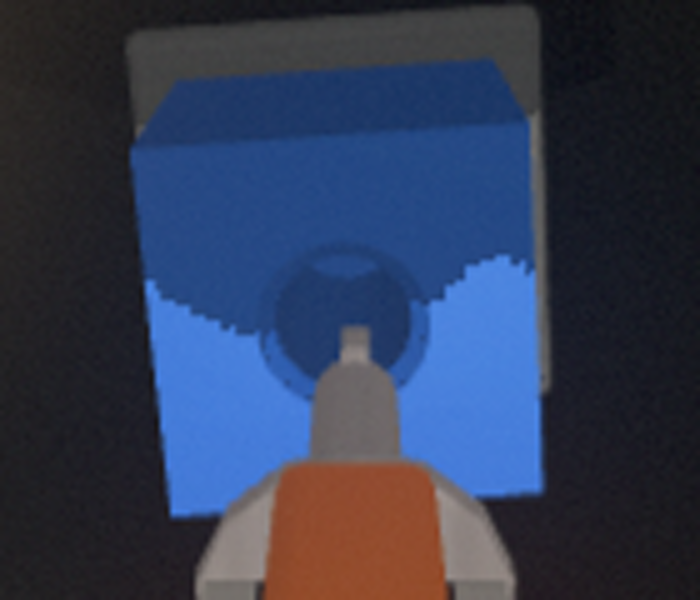

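Emit:
{"api": "drive_tool", "payload": {
  "plan": "-1 -1.7 12 -1.3 -0.1 0 0.1; -1 0 13 0 0 0 0; -1 0 0 0 0 0 0"
}}

```text
clock: 25.72
tcp_pos: [0.4949, -0.2206, 0.1892]
orientation: [0.571, -0.57, -0.418, 0.418]
wrist_force: [0.0, -0.0, -0.5]
finger_gap: 0.0154
```

```bash
python3 -c "
from h import *
plan([.495,-.2216,.13],72.2,1,-1)"
```

```text
at [ 0.4949 -0.2206  0.1892] az 72.44 clock 25.73 F [ 0.01 -0.04 -0.53] tq [-0.02  -0.003  0.018] gap 0.0154 j6 [-0.57 -0.26] ytilt [-9.e-04  2.e-04 -1.e+00]
world shift mm [  0.1  -1.  -59.2] dyaw -0.24
-1 -1.0 59.2 -0.4 0 0.24 0
tilt fix deg tool xyz [-0.05 -0.   -0.  ]
```

Emit:
{"api": "drive_tool", "payload": {
  "plan": "-1 -0.8 14 -0.3 0 0.2 0; -1 0 14 0 0 0 0; -1 0 14 0 0 0 0; -1 0 14 0 0 0 0; -1 0 0 0 0 0 0"
}}

```text
clock: 26.35
tcp_pos: [0.4944, -0.2212, 0.1283]
orientation: [0.572, -0.57, -0.416, 0.417]
wrist_force: [-0.2, 0.1, -0.2]
finger_gap: 0.0155
```

```bash
python3 -c "
from h import *
plan([.495,-.2216,.1168],72.2,1,-1)"
```

```text
at [ 0.4944 -0.2212  0.1283] az 72.22 clock 26.35 F [-0.19  0.12 -0.21] tq [ 0.006 -0.015  0.03 ] gap 0.0155 j6 [-0.57 -0.26] ytilt [-0.0024  0.0011 -1.    ]
world shift mm [  0.6  -0.4 -11.5] dyaw -0.02
-1 -0.2 11.5 -0.7 0 0.02 0
tilt fix deg tool xyz [-0.15 -0.    0.02]
```

Emit:
{"api": "drive_tool", "payload": {
  "plan": "-1 -0.2 7 -0.6 -0.1 0 0; -1 0 3 0 0 0 0; -1 0 0 0 0 0 0"
}}

```text
clock: 26.72
tcp_pos: [0.4955, -0.222, 0.1183]
orientation: [-0.571, 0.571, 0.417, -0.417]
wrist_force: [-0.2, -1.1, -1.0]
finger_gap: 0.0152
```

```bash
python3 -c "
from h import *
tq(3)"
```

```text
-0.0 -0.0 -0.0 az 72.22 Tz -0.0117 [-0.025 -0.008 -0.002] F [-0.   -0.68 -1.37] p [ 0.4956 -0.222   0.1186] clk 26.82
```

Emit:
{"api": "drive_tool", "payload": {
  "plan": "-1 0 1.3 0 0 0 0; -1 0 0 0 0 0 0; 1 0 0 0 0 0 0; 1 0 0 0 0 0 0; 1 0 0 0 0 0 0; 1 0 0 0 0 0 0; 1 0 0 0 0 0 0; 1 0 0 0 0 0 0"
}}

```text
clock: 27.82
tcp_pos: [0.4963, -0.2225, 0.1184]
orientation: [-0.57, 0.572, 0.417, -0.416]
wrist_force: [0.4, 0.6, -0.5]
finger_gap: 0.0849
```

Emit:
{"api": "drive_tool", "payload": {
  "plan": "1 0 -10 0 0 0 0; 1 0 -20 0 0 0 0; 1 0 -25 0 0 0 0; 1 0 -25 0 0 0 0; 1 0 -25 0 0 0 0; 1 0 -10 0 0 0 0; 1 0 0 0 0 0 0"
}}

```text
clock: 28.7
tcp_pos: [0.496, -0.2223, 0.2399]
orientation: [-0.57, 0.573, 0.417, -0.416]
wrist_force: [0.5, -0.6, -1.1]
finger_gap: 0.0856
```

```bash
python3 - <<'E'
from h import *
plan([.537,.083,.256],89,8,1)
im,d,c=cap('wrist','10')
cv2.imwrite('pics/k10.png',cv2.resize(im[130:270,240:400],None,fx=4,fy=4,interpolation=cv2.INTER_CUBIC)[:,:,::-1])
hsv=cv2.cvtColor(im,cv2.COLOR_RGB2HSV);v,u=np.mgrid[:400,:640];P=pts(c,u,v,d.astype(float))
o=(hsv[...,0]<20)&(hsv[...,1]>140)&(abs(u-320)<60)&(abs(P[...,1]+.22)<.04)
print(o.sum(),np.percentile(P[o][:,2],[50,80,95]))
t=o&(P[...,2]>.127);print(np.median(P[t],0),cv2.minAreaRect(P[t][:,:2].astype(np.float32)))
E
```

```text
at [ 0.496  -0.2223  0.2399] az 72.22 clock 28.7 F [ 0.47 -0.55 -1.06] tq [-0.008 -0.006  0.042] gap 0.0856 j6 [-0.57 -0.26] ytilt [ 0.0042 -0.0025 -1.    ]
world shift mm [ 41.  305.3  16.1] dyaw 16.78
1 37.9 -2.0 6.8 0 -2.10 0; 1 38.1 -2.0 5.4 0 -2.10 0; 1 38.3 -2.0 4.0 0 -2.10 0; 1 38.4 -2.0 2.6 0 -2.10 0; 1 38.5 -2.0 1.2 0 -2.10 0; 1 38.5 -2.0 -0.2 0 -2.10 0; 1 38.5 -2.0 -1.7 0 -2.10 0; 1 38.4 -2.0 -3.1 0 -2.10 0
tilt fix deg tool xyz [ 0.27  0.   -0.07]
1140 [0.13095277 0.13171507 0.13235289]
[ 0.49268381 -0.22111965  0.13122366] ((0.465278685092926, -0.21165452897548676), (0.015299427323043346, 0.09732939302921295), 71.87970733642578)
```

View pics/k10.png

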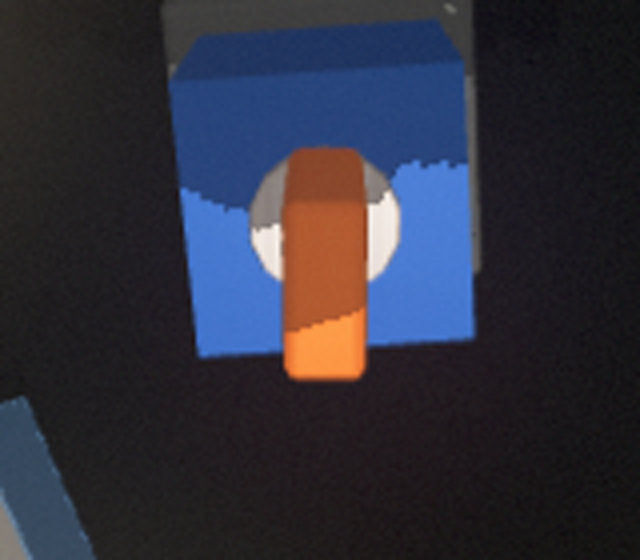

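Emit:
{"api": "drive_tool", "payload": {
  "plan": "1 36 -3 7 0 -2 0; 1 38 -3 5 0 -2 0; 1 38 -2 4 0 -2 0; 1 38 -2 3 0 -2 0; 1 38 -2 1 0 -2 0; 1 38 -2 0 0 -2 0; 1 36 -2 -2 0 -2 0; 1 30 -2 -3 0 -2 0"
}}

```text
clock: 29.75
tcp_pos: [0.5328, 0.0759, 0.2465]
orientation: [0.511, -0.503, -0.49, 0.496]
wrist_force: [0.7, -0.1, 0.4]
finger_gap: 0.0851
```

Emit:
{"api": "drive_tool", "payload": {
  "plan": "1 0 0 0 0 0 0; 1 0 0 0 0 0 0"
}}

```text
clock: 30.0
tcp_pos: [0.5317, 0.0775, 0.2442]
orientation: [0.511, -0.502, -0.49, 0.498]
wrist_force: [-0.6, -0.5, 0.5]
finger_gap: 0.0857
```

```bash
python3 - <<'E'
from h import *
plan([.537,.083,.256],89,1)
im,d,c=cap('wrist','11')
p=proj(c,np.array([.5025,.083,.084]));print(p)
x,y=map(int,p)
cr=cv2.resize(im[y-35:y+35,x-40:x+40],None,fx=8,fy=8,interpolation=cv2.INTER_CUBIC)
cv2.imwrite('pics/g11.png',cr[:,:,::-1])
E
```

```text
at [0.5317 0.0775 0.2442] az 88.59 clock 30.0 F [-0.59 -0.53  0.53] tq [-0.034 -0.033  0.013] gap 0.0857 j6 [-0.01  0.02] ytilt [-0.0168  0.0016 -0.9999]
world shift mm [ 5.3  5.5 11.8] dyaw 0.41
1 5.6 -11.8 -5.1 0 -0.41 0
tilt fix deg tool xyz [-0.96  0.    0.07]
[325.43734234 156.94225779]
```

View pics/g11.png

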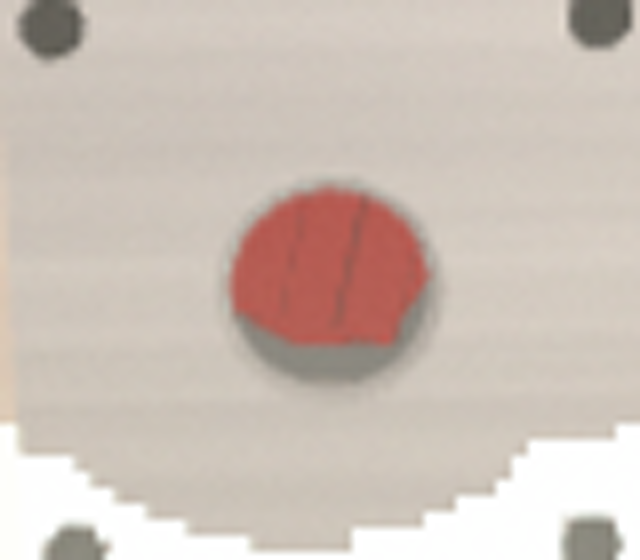

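```bash
python3 - <<'E'
from h import *
im,d,c=load('wrist','11')
x,y=map(int,proj(c,np.array([.5025,.083,.084])));x0,y0=x-40,y-35
f=lambda a:(x0+(np.array(a[0::2])+.5)/8-.5,y0+(np.array(a[1::2])+.5)/8-.5)
X=onplane(c,*f([365.,200,337,325,302,205,284,315]),.05)
for i in(0,2):
    D=X[i+1]-X[i];print('slot yaw',np.degrees(np.arctan2(D[1],D[0])))
im,d,c=cap('scene','12')
hsv=cv2.cvtColor(im,cv2.COLOR_RGB2HSV)
im0=load('scene','0')[0]
cr=np.hstack([cv2.resize(i[150:320,200:440],None,fx=1.6,fy=1.6) for i in(im0,im)]);cv2.imwrite('pics/cmp.png',cr[:,:,::-1])
E
```

```text
slot yaw -13.542066800372853
slot yaw -10.582357350688172
```

View pics/cmp.png

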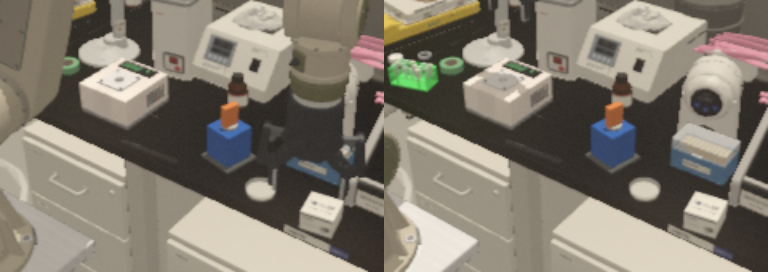

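```bash
python3 -c "
from h import *
print(job.hand_in())"
```

```text
the job is handed in; nothing more can be done
None
```

I turned the trimmer clockwise to its end stop, put the key back in its stand, and handed the job in at about 30 s. The hand-in gives no verdict, so the result rests on the checks below.

- **Finding the slot:** I could see it through the guard opening, at about 26° counter-clockwise of the controller's x axis. I lined the blade up with it and it went in with almost no pressing force.
- **Turning:** The turning moment stayed at about 0.04 N m, which is the trimmer's own friction. It then rose by about 0.025 N m per degree to 0.093 N m, below the 0.15 N m risk level. I took that rise as the end stop. I then turned the key back about 9° to unload the blade and lifted it straight out.
- **Key in its stand:** The top of the handle is at 0.131 m, the same as at the start, and the key stands within about 1 mm of its starting position.
- **Everything else:** In before-and-after scene pictures, compared by eye, I saw no bystander moved. The rack was out of view in the first one. The gripper was open and clear of everything.

**One check that did not match exactly:** the last picture shows the slot at about -12° (±2.5°), so it turned by about 38° (0.66 rad). Working back from the blade's angle at the stop gives about -16°. I put the gap down to measurement error and the key's yaw in the grip. I relied on the felt stop and did not go back in to check again.

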